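# Snap seized boards onto the exhibit plate and put the handsets away

## Robot

A 6-joint arm with a two-finger parallel gripper is mounted at the origin on the work surface. World frame = base frame: x ahead of the robot, y to its left, z up, the work surface at z = 0. Lengths are in m, angles in rad, forces in N, time in s.
With the tool pointing down it reaches from about 0.25 to 0.725 m from the base axis. Payload 4 kg.
Tool frame: the origin (TCP) lies midway between the tips of the shut fingers; the grasp point (between the pads) lies 19 mm behind it (bot.grip_point_offset is the distance from the TCP to the grasp point, in m); z points along the fingers, y is the line along which they close (so a half turn about z gives the same grasp; the last joint's range is limited). The gripper opens to 85 mm and grips with 20 to 120 N. Pads are 22 mm wide; open, the fingers measure 114 mm over their backs; the gripper's body (76 mm by 85 mm) begins 54 mm behind the grasp point. The pads swing forward as they close: fully open they stand 13 mm farther back than shut.
Start: joints at [-1.106, 0.241, 0.005, 1.335, 0, 1.571], TCP at [0.224, -0.447, 0.231] pointing down, gripper open.
Joint ranges: [-2.72, 2.72], [-1.05, 1.87], [-1.09, 1.28], [-1.99, 2.15], [-1.42, 1.44], [-3.14, 3.14]. Speed limits (rad/s): [2.79, 2.79, 3.14, 3.14, 3.14, 3.14].

## Interface

Orientations are given as a unit quaternion [x, y, z, w].
In Python, from workcell import bot gives the robot as it stands.
- The arm moves only by the tool step_arm, never from a script. Its argument "targets" is text: rows parted by semicolons, each of 7 numbers parted by spaces: the opening, from -1 (shut) to 1 (fully open), so that 0 is half open, then the shift along the world's x, y, z normalised to -1 to 1, where 1 is 0.5 m, then the turn, a rotation vector about the world's x, y, z normalised to -1 to 1, where 1 is pi/4 rad. In form: gripper x y z wx wy wz; .... A call has 1 to 10 rows; each row is the pose to reach, as a shift and turn from the pose commanded when the call began; what a row does not reach only later rows make up. A row lasts 1/12 s, in which the tool goes at most 41.7 mm and 7.16 degrees, less where a joint would pass 70% of its speed; a pose out of reach is approached as far as the arm can. A call with a number of a shift or a turn outside -1 to 1 is refused whole. A call with a gripper value outside its range is refused whole. The fingers move at their own pace and stop on an object; the grip force is fixed at half the most. Time passes only in rows, so rows that repeat a pose let the fingers close. It gives the time, the measured TCP pose, the force, the opening and the grip force at its end, in the units of the state.
- bot.get_obs(): the state, without advancing time (a new reading comes with each control period).
- bot.camera(name): name is "scene" or "top" or "wrist"; returns the picture (384x512x3 uint8, red, green, blue); there is no depth.
- bot.camera_info(name): a dict with "vertical_fov" (degrees; the focal length in pixels is half the picture's height over the tangent of half this angle, whatever the lens; pixels are square), "cx", "cy" (the principal point, pixels), "pose" (4x4, takes a point from camera to world coordinates). Camera axes: x right, y up, looking along -z (the intrinsics and any distortion apply to the point x, -y, -z); pixel columns grow to the right and rows downward; lengths in m; the calibration is good to about 2 mm. A picture is of the moment at which its call begins: read the wrist's pose just before it. camera_info takes no time and is no camera call; for the wrist camera it gives the pose at the moment of the call.
- bot.job_done(): hands the job in; it is judged then, once.
The state is a dict: "clock": time; "joint_pos": joint angles; "joint_vel": joint speeds; "tau": joint torques, N m; "eef_pos": TCP position; "tool_rot": TCP orientation; "ft_force": force on the tool from outside, world axes, zero at the start; "ft_torque": the same for the moment, N m; "grip_width": finger opening in m; "grasp_force": force on a finger pad.
Only numpy, scipy, OpenCV 4.12 (cv2) and the standard library are available. Lean on these libraries where they do the work, as an engineer would, in place of code of your own. Each camera call takes 0.05 s, during which the arm holds its last target. There are 200 camera calls.

## Task

On the evidence desk, mount every bare circuit board on the exhibit plate, one to each set of four snap standoffs, pressing it down until all four posts have clicked through and it sits level on the shoulders, but not ramming it. Put every key-pad handset lying on the mat into the open upper drawer and slide that drawer fully shut; leave the cans and the carton where they stand.

Things in the scene. Friction and masses are not known exactly. Their poses are not given: they have to be found in the camera images.
- board1_mid (a point): bare green circuit board 84 x 52 x 3 mm (x, y, z), 70 g, component side up, an aluminium heat sink 26 x 26 x 20 mm on its middle (23 mm high in all): hold it and press on it by the heat sink. Four 7 mm corner holes centred at x = +-35, y = +-19 mm. Point: centre, 11.5 mm above the underside; x along the long side, z up. Over 60 N between board and standoffs cracks it
- board2_mid (a point): as board 1. Three or four boards are there (an absent one is None); all are alike and fit any mount, either way round
- board3_mid (a point): as board 1
- board4_mid (a point): as board 1
- plate: fixed dark grey exhibit plate 120 x 300 x 8 mm (x, y, z), lying on the 2 mm mat; origin at the centre of its underside. It carries four mounts side by side along y, 74 mm apart; each is four white nylon snap standoffs. A board is pressed onto one mount, long side along x
- mount1 (a point): middle of the first mount (at y = -111 mm on the plate) at the height of the standoffs' shoulders, 20 mm above the plate's underside, where the board's underside rests; x along the mount's long side, z up. Posts at x = +-35, y = +-19 mm: shoulder 13 mm wide, on it a 5.6 mm post with a domed tip 11 mm up and a sprung barb on its outer side, 5.5 mm out from the axis 4 mm up, sloping in to the tip
- mount2 (a point): as mount1: the second mount (y = -37 mm). A board set on the posts first hangs on the barbs, about 8 mm above the shoulders. Pressed down, resistance climbs to about 2.5 N a post (8 to 13 N for all four), then drops as the barbs click out above the board, which then cannot lift off (0.8 mm play)
- mount3 (a point): as mount1: the third mount (y = +37 mm). A board that still stands up at one side or end has not clicked through there: press it again
- mount4 (a point): as mount1: the fourth mount (y = +111 mm)
- handset1_mid (a point): seized black key-pad telephone 96 x 40 x 16 mm (x, y, z), 110 g, lying with the keys up on the mat; the point is its centre, x along its length. Two or three handsets are there (an absent one is None)
- handset2_mid (a point): as handset 1
- handset3_mid (a point): as handset 1
- cabinet_drawer0 (a joint): opening in m of the upper drawer of the grey two-drawer desk cabinet (280 x 300 x 150 mm, fixed on the desk): 0 shut, 0.197 fully out; it starts 0.155 to 0.19 open towards the robot and takes 1 to 3 N to slide. The lower drawer is shut and is not used
- drawer_floor (a point): point on the upper drawer's inner floor, mid-width, 60 mm behind the inside of its front, about 85 mm above the desk; moves with the drawer; x points into the cabinet, the way the drawer shuts. Inside: x = -60 to 175, y = +-129 mm, walls 43 mm high; front board x = -66 to -81 mm, 52 mm high above the floor. Open by q, the first q - 6 mm behind the inside of the front are clear of the cabinet's top
- cabinet_drawer0_handle (a point): middle of the drawer's dark bar handle (120 mm long along y, 35 mm in front of the front board), 27 mm above the floor inside; moves with the drawer, axes as drawer_floor. Push it, or the front board, to shut the drawer
- can1_center (a point): plain closed drink can, 66 mm across, 115 mm high, upright; a bystander. Point: its centre
- can2_center (a point): as can 1
- carton_mid (a point): flat blue carton 80 x 120 x 28 mm, lying; a bystander. Point: its centre
Mind the look-alikes: they are no part of the job. Leave any pink look-alike of the part that bears handset1_mid alone.

How it is judged:
At the end, for the whole second after the job is handed in: Every board present sits on a mount: centre within 4 mm sideways, underside at most 2 mm above the shoulders, level within 0.03 rad, lined up within 0.08 rad. Every handset present lies inside the upper drawer, and that drawer is shut to within 6 mm (((horizontal distance between board1_mid and mount1 below 0.004 m and z of board1_mid in the frame of mount1 between 0.0085 and 0.0135 m and angle between the x axis of board1_mid and the x axis of mount1, either way round below 0.08 rad) or (horizontal distance between board1_mid and mount2 below 0.004 m and z of board1_mid in the frame of mount2 between 0.0085 and 0.0135 m and angle between the x axis of board1_mid and the x axis of mount2, either way round below 0.08 rad) or (horizontal distance between board1_mid and mount3 below 0.004 m and z of board1_mid in the frame of mount3 between 0.0085 and 0.0135 m and angle between the x axis of board1_mid and the x axis of mount3, either way round below 0.08 rad) or (horizontal distance between board1_mid and mount4 below 0.004 m and z of board1_mid in the frame of mount4 between 0.0085 and 0.0135 m and angle between the x axis of board1_mid and the x axis of mount4, either way round below 0.08 rad)) and angle between each of board1_mid, board2_mid, board3_mid, board4_mid's own z axis and vertical below 0.03 rad and ((horizontal distance between board2_mid and mount1 below 0.004 m and z of board2_mid in the frame of mount1 between 0.0085 and 0.0135 m and angle between the x axis of board2_mid and the x axis of mount1, either way round below 0.08 rad) or (horizontal distance between board2_mid and mount2 below 0.004 m and z of board2_mid in the frame of mount2 between 0.0085 and 0.0135 m and angle between the x axis of board2_mid and the x axis of mount2, either way round below 0.08 rad) or (horizontal distance between board2_mid and mount3 below 0.004 m and z of board2_mid in the frame of mount3 between 0.0085 and 0.0135 m and angle between the x axis of board2_mid and the x axis of mount3, either way round below 0.08 rad) or (horizontal distance between board2_mid and mount4 below 0.004 m and z of board2_mid in the frame of mount4 between 0.0085 and 0.0135 m and angle between the x axis of board2_mid and the x axis of mount4, either way round below 0.08 rad)) and ((horizontal distance between board3_mid and mount1 below 0.004 m and z of board3_mid in the frame of mount1 between 0.0085 and 0.0135 m and angle between the x axis of board3_mid and the x axis of mount1, either way round below 0.08 rad) or (horizontal distance between board3_mid and mount2 below 0.004 m and z of board3_mid in the frame of mount2 between 0.0085 and 0.0135 m and angle between the x axis of board3_mid and the x axis of mount2, either way round below 0.08 rad) or (horizontal distance between board3_mid and mount3 below 0.004 m and z of board3_mid in the frame of mount3 between 0.0085 and 0.0135 m and angle between the x axis of board3_mid and the x axis of mount3, either way round below 0.08 rad) or (horizontal distance between board3_mid and mount4 below 0.004 m and z of board3_mid in the frame of mount4 between 0.0085 and 0.0135 m and angle between the x axis of board3_mid and the x axis of mount4, either way round below 0.08 rad)) and ((horizontal distance between board4_mid and mount1 below 0.004 m and z of board4_mid in the frame of mount1 between 0.0085 and 0.0135 m and angle between the x axis of board4_mid and the x axis of mount1, either way round below 0.08 rad) or (horizontal distance between board4_mid and mount2 below 0.004 m and z of board4_mid in the frame of mount2 between 0.0085 and 0.0135 m and angle between the x axis of board4_mid and the x axis of mount2, either way round below 0.08 rad) or (horizontal distance between board4_mid and mount3 below 0.004 m and z of board4_mid in the frame of mount3 between 0.0085 and 0.0135 m and angle between the x axis of board4_mid and the x axis of mount3, either way round below 0.08 rad) or (horizontal distance between board4_mid and mount4 below 0.004 m and z of board4_mid in the frame of mount4 between 0.0085 and 0.0135 m and angle between the x axis of board4_mid and the x axis of mount4, either way round below 0.08 rad)) and x of handset1_mid in the frame of drawer_floor between -0.0575 and 0.1725 m and y of handset1_mid in the frame of drawer_floor between -0.128 and 0.128 m and z of handset1_mid in the frame of drawer_floor between 0 and 0.045 m and x of handset2_mid in the frame of drawer_floor between -0.0575 and 0.1725 m and y of handset2_mid in the frame of drawer_floor between -0.128 and 0.128 m and z of handset2_mid in the frame of drawer_floor between 0 and 0.045 m and x of handset3_mid in the frame of drawer_floor between -0.0575 and 0.1725 m and y of handset3_mid in the frame of drawer_floor between -0.128 and 0.128 m and z of handset3_mid in the frame of drawer_floor between 0 and 0.045 m and value of joint cabinet_drawer0 below 0.006 m); the robot touches nothing.
It fails at once if a can or the carton is shoved more than 3 cm or knocked over (distance of any of can1_center, can2_center, carton_mid from where it was at the start of the episode above 0.03 m or angle between any of can1_center, can2_center, carton_mid's own z axis and vertical above 0.35 rad).
It fails at once if a board is rammed onto the standoffs with more than 60 N (contact force between any of board1, board2, board3, board4 and plate above 60 N).
Of board1, board2, board3, board4 only 3 to 4 are there at a start; the rules pass over those that are not, and their reading is None.
Of handset1, handset2, handset3 only 2 to 3 are there at a start; the rules pass over those that are not, and their reading is None.
At some moment in a run one of board1, handset1, board2, handset2, board3, board4, handset3 may be knocked a few centimetres aside while the robot is not near it.
Once in a run the grip may slacken for a moment while it holds something.
It also fails if it takes over 210 s, if anything falls off the work surface, if the arm or the gripper's body presses on something with over 40 N, if the wrist force passes 120 N, or if a joint passes its speed limit or range.

## Working session

There is one attempt and no reset: what is moved stays moved. The work goes in short steps, Python scripts to look and compute and a tool call to move; the robot and the scene stay as the last step left them, time stands still between calls to the robot, and variables do not carry over. Pictures are saved under pics/ and viewed, at most 14 in all, crops included, and the job is handed in when it is done.

Besides the shell and the picture viewer there is one more tool, called after "Request:" as name(argument=value, ...) on one line, values as JSON. step_arm: Moves the arm, as the interface text tells. Scaled input: -1 to 1 covers 0.5 m each way for a shift and pi/4 rad each way for a turn. Its arguments: {"type":"object","properties":{"targets":{"type":"string"}},"required":["targets"]}

```bash
ls; mkdir -p pics; cat > h.py <<'E'
import numpy as np,cv2
from workcell import bot
def snap(n,f):
    i=bot.camera_info(n); im=bot.camera(n); cv2.imwrite('pics/'+f,im[:,:,::-1]); return im,i
def ray(i,u,v):
    f=192/np.tan(np.radians(i['vertical_fov'])/2); P=np.array(i['pose'])
    d=P[:3,:3]@np.array([(u-i['cx'])/f,-(v-i['cy'])/f,-1]); return P[:3,3],d
def at(i,u,v,z):
    o,d=ray(i,u,v); return o+d*(z-o[2])/d[2]
def proj(i,p):
    f=192/np.tan(np.radians(i['vertical_fov'])/2); P=np.array(i['pose'])
    c=P[:3,:3].T@(np.array(p)-P[:3,3]); return i['cx']+f*c[0]/-c[2], i['cy']-f*c[1]/-c[2]
E
python3 - <<'E'
from h import *
for n in('top','scene','wrist'):
    im,i=snap(n,n+'0.png'); print(n,{k:(np.round(v,3).tolist() if k=='pose' else v) for k,v in i.items()})
print(bot.get_obs())
E
```

```text
pics
top {'vertical_fov': 45.94479954492816, 'cx': 252.39824654199361, 'cy': 193.40576300317238, 'pose': [[0.015, 0.997, -0.081, 0.419], [-1.0, 0.015, -0.001, -0.04], [0.0, 0.081, 0.997, 1.38], [0.0, 0.0, 0.0, 1.0]]}
scene {'vertical_fov': 44.45128451812388, 'cx': 258.6088590458251, 'cy': 193.49162585467133, 'pose': [[-0.75, -0.377, 0.543, 1.277], [0.661, -0.424, 0.619, 0.769], [-0.003, 0.823, 0.568, 0.868], [0.0, 0.0, 0.0, 1.0]]}
wrist {'vertical_fov': 59.4210253424397, 'cx': 260.62424876347313, 'cy': 188.2560382702429, 'pose': [[0.448, 0.856, 0.259, 0.29], [-0.894, 0.429, 0.128, -0.414], [-0.002, -0.289, 0.957, 0.373], [0.0, 0.0, 0.0, 1.0]]}
{'clock': 0.15, 'joint_pos': array([-1.10598834e+00,  2.41241348e-01,  4.02774438e-03,  1.33521073e+00,
       -2.43693520e-05,  1.57078623e+00]), 'joint_vel': array([ 0.00098861, -0.0009873 ,  0.00300933, -0.00147141, -0.00062831,
        0.00122205]), 'tau': array([ 2.24546752e-04, -3.72635794e+01,  2.52638197e+01,  1.23646169e-02,
        6.65909874e-05, -9.08522111e-06]), 'eef_pos': array([ 0.22390089, -0.44652224,  0.23061449]), 'tool_rot': array([ 9.73114038e-01,  2.30322394e-01, -1.99332671e-04, -7.89315246e-04]), 'ft_force': array([-0.03782473,  0.47409506,  0.93457255]), 'ft_torque': array([ 0.04504058,  0.02910813, -0.04143826]), 'grasp_force': 0.0, 'grip_width': 0.08535136739905612}
```

View pics/top0.png

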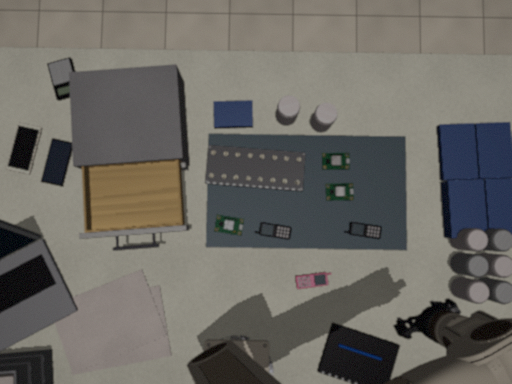

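View pics/scene0.png

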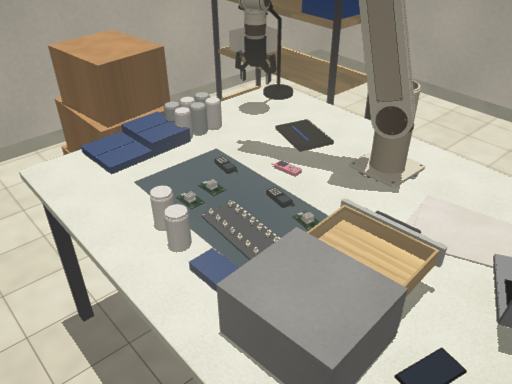

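The top view shows the mat with the plate (255,168), three boards at (336,161), (340,191) and (229,225), and two black handsets at (275,231) and (364,230). The pink look-alike is at (312,281), and the drawer is open at (133,195). The cans are at (289,107) and (325,115), the carton at (233,114).

```bash
python3 - <<'E'
from h import *
im=cv2.imread('pics/top0.png'); 
cv2.imwrite('pics/c.png',cv2.resize(im[130:255,205:410],None,fx=3.9,fy=3.9,interpolation=cv2.INTER_CUBIC))
i=bot.camera_info('top')
for n,u,v,z in [('b1',336,161,.025),('b2',340,191,.025),('b3',229,225,.025),('h1',275,231,.018),('h2',364,230,.018),('plate c',255,168.5,.01),
 ('mat',208,134,0.002),('mat',405,136,.002),('mat',406,249,.002),('mat',208,247,.002),('drawerL',83,235,.137),('drawerR',186,228,.137),('cabFL',75,166,.15),('cabFR',183,159,.15),('handle',137,246,.11),('can1',289,104,.115),('can2',325,113,.115),('cabBL',71,72,.15),('cabBR',178,66,.15)]:
    print(n,at(i,u,v,z).round(3))
g=im.astype(int); m=((g[:,:,1]-g[:,:,2]>25)&(g[:,:,1]-g[:,:,0]>10)).astype(np.uint8)
c,_=cv2.findContours(cv2.morphologyEx(m,cv2.MORPH_CLOSE,np.ones((7,7))),cv2.RETR_EXTERNAL,cv2.CHAIN_APPROX_NONE)
for k in c:
    if cv2.contourArea(k)>100: print(cv2.minAreaRect(k))
E
```

```text
b1 [ 0.631 -0.289  0.025]
b2 [ 0.541 -0.301  0.025]
b3 [0.434 0.03  0.025]
h1 [ 0.418 -0.108  0.018]
h2 [ 0.425 -0.374  0.018]
plate c [ 0.607 -0.045  0.01 ]
mat [0.713 0.102 0.002]
mat [ 0.716 -0.506  0.002]
mat [ 0.37  -0.505  0.002]
mat [0.367 0.094 0.002]
drawerL [0.399 0.423 0.137]
drawerR [0.422 0.142 0.137]
cabFL [0.587 0.449 0.15 ]
cabFR [0.611 0.153 0.15 ]
handle [0.37  0.281 0.11 ]
can1 [ 0.779 -0.139  0.115]
can2 [ 0.755 -0.241  0.115]
cabBL [0.851 0.472 0.15 ]
cabBR [0.872 0.175 0.15 ]
```

View pics/c.png

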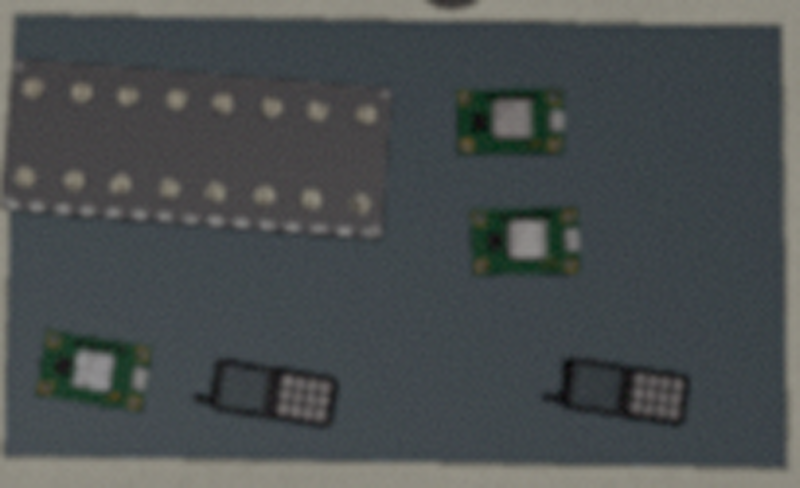

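Three boards and two handsets are to be handled, and the pink one stays where it is. Next is a wrist view over the two right-hand boards.

Request:
step_arm(targets="1 0.724 0.304 0 0 0 0.7;1 0.724 0.304 0 0 0 0.7;1 0.724 0.304 0 0 0 0.7;1 0.724 0.304 0 0 0 0.7;1 0.724 0.304 0 0 0 0.7;1 0.724 0.304 0 0 0 0.7;1 0.724 0.304 0 0 0 0.7;1 0.724 0.304 0 0 0 0.7;1 0.724 0.304 0 0 0 0.7;1 0.724 0.304 0 0 0 0.7")

```text
clock: 0.98
eef_pos: [0.5902, -0.2917, 0.2298]
tool_rot: [0.873, 0.488, 0.001, -0.001]
ft_force: [-0.5, -0.8, 0.7]
grip_width: 0.0856
grasp_force: 0.0
```

Request:
step_arm(targets="1 0 0 0 0 0 0.709;1 0 0 0 0 0 0.709;1 0 0 0 0 0 0.709;1 0 0 0 0 0 0.709;1 0 0 0 0 0 0.709;1 0 0 0 0 0 0.709;1 0 0 0 0 0 0.709")

```text
clock: 1.57
eef_pos: [0.586, -0.2949, 0.2308]
tool_rot: [0.707, 0.707, -0.0, -0.0]
ft_force: [-0.2, 0.2, -0.5]
grip_width: 0.0853
grasp_force: 0.0
```

```bash
python3 - <<'E'
from h import *
im,i=snap('wrist','w1.png'); o=bot.get_obs(); print(o['eef_pos'],o['tool_rot'],o['joint_pos'],o['clock'])
print(i['pose'].round(3))
E
```

```text
[ 0.58597208 -0.29488514  0.23091772] [ 7.07430459e-01  7.06782853e-01 -1.06573481e-04 -3.64979548e-04] [-4.66249483e-01  5.67985597e-01  4.94577853e-01  1.49814855e+00
  2.69951117e-05  1.10546269e+00] 1.6167
[[ 1.     0.001  0.003  0.586]
 [-0.001  0.958  0.288 -0.222]
 [-0.002 -0.288  0.958  0.373]
 [ 0.     0.     0.     1.   ]]
```

View pics/w1.png

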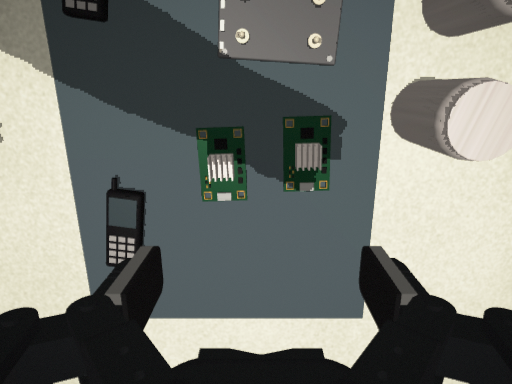

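The wrist view shows boards at (222,164) and (307,154), the handset at (125,225) and the plate end at top centre. The cans stand at upper right, and the fingers fill the bottom.

```bash
cat >> h.py <<'E'
def comps(mask,amin,k=5):
    m=cv2.morphologyEx(mask.astype(np.uint8),cv2.MORPH_CLOSE,np.ones((k,k)))
    c,_=cv2.findContours(m,cv2.RETR_EXTERNAL,cv2.CHAIN_APPROX_NONE)
    return [q for q in c if cv2.contourArea(q)>amin]
def plane_rect(i,c,z):
    w=np.array([at(i,u,v,z)[:2] for u,v in cv2.convexHull(c)[:,0,:]],np.float32)*1000
    (x,y),(a,b),t=cv2.minAreaRect(w)
    if a<b: a,b,t=b,a,t+90
    return np.array([x,y])/1000,a,b,(t+90)%180-90   # centre, long, short mm, angle of long side deg
def boards(im,i,z=.005,amin=800):
    g=im.astype(int); m=(g[:,:,1]-g[:,:,0]>15)&(g[:,:,1]-g[:,:,2]>8)
    r=[plane_rect(i,c,z) for c in comps(m,amin,9)]
    return r
def handsets(im,i,z=.014,amin=800):
    m=(im.max(2)<22)
    return [plane_rect(i,c,z)+(cv2.boundingRect(c),) for c in comps(m,amin,5)]
def rgb(f): return cv2.imread('pics/'+f)[:,:,::-1]
E
python3 - <<'E'
from h import *
im=rgb('w1.png'); i=bot.camera_info('wrist')
for r in boards(im,i): print(r)
for r in handsets(im,i): print(r)
print(im[225,125],im[200,140],im[250,60],im[280,200], im[170,325])
print(proj(i,bot.get_obs()['eef_pos']))
for u,v in [(242,36),(315,41)]: print(at(i,u,v,.033))
E
```

```text
(array([ 0.5419787, -0.3052251]), 84.51539611816406, 52.505882263183594, -88.01548492908478)
(array([ 0.63607336, -0.29344955]), 84.49729919433594, 52.07709503173828, -88.13134336471558)
(array([ 0.57729938, -0.50281683]), 689.0853881835938, 202.2198486328125, 0.06236068904399872, (0, 247, 512, 137))
[66 77 78] [21 21 20] [233 229 210] [ 85  97 100] [30 27 27]
(np.float64(260.76938955808754), np.float64(250.39050525013073))
[ 0.5683172 -0.1763539  0.033    ]
[ 0.63630098 -0.18074284  0.033     ]
```

Request:
step_arm(targets="0.1 -0.088 -0.02 0 0 0 0.044;0.1 -0.088 -0.02 0 0 0 0.044;0.1 -0.088 -0.02 -0.08 0 0 0.044;0.1 -0.088 -0.02 -0.16 0 0 0.044;0.1 -0.088 -0.02 -0.24 0 0 0.044;0.1 -0.088 -0.02 -0.32 0 0 0.044;0.1 -0.088 -0.02 -0.37 0 0 0.044;0.1 -0.088 -0.02 -0.4 0 0 0.044;0.1 -0.088 -0.02 -0.43 0 0 0.044;0.1 -0.088 -0.02 -0.446 0 0 0.044")

```text
clock: 2.45
eef_pos: [0.5406, -0.3044, 0.0061]
tool_rot: [0.695, 0.719, -0.0, -0.002]
ft_force: [0.5, -0.1, -0.3]
grip_width: 0.0469
grasp_force: 0.0
```

Request:
step_arm(targets="0.1 0 0 0 0 0 0;0.1 0 0 0 0 0 0;-1 0 0 0 0 0 0;-1 0 0 0 0 0 0;-1 0 0 0 0 0 0;-1 0 0 0 0 0 0;-1 0 0 0 0 0 0;-1 0 0 0 0 0 0;-1 0 0 0 0 0 0")

```text
clock: 3.2
eef_pos: [0.5434, -0.3057, 0.0102]
tool_rot: [0.695, 0.719, 0.0, 0.002]
ft_force: [-0.1, 1.3, 5.1]
grip_width: 0.0244
grasp_force: 61.9
```

Request:
step_arm(targets="-1 0 0 0.02 0 0 0;-1 0 0 0.05 0 0 0;-1 0 0 0.1 0 0 0;-1 0 0 0.15 0 0 0;-1 0 0 0.2 0 0 0;-1 0 0 0.25 0 0 0;-1 0 0 0.25 0 0 0;-1 0 0 0.25 0 0 0")

```text
clock: 3.87
eef_pos: [0.5432, -0.3056, 0.1356]
tool_rot: [0.695, 0.719, 0.001, 0.002]
ft_force: [0.8, -0.4, -0.5]
grip_width: 0.0243
grasp_force: 61.2
```

```bash
python3 - <<'E'
from h import *
im,i=snap('wrist','w2.png'); o=bot.get_obs(); print(o['eef_pos'],o['grip_width'],o['ft_force'])
E
```

```text
[ 0.54207654 -0.30491336  0.13370751] 0.024012701976009375 [ 0.141742    1.07157823 -1.37250323]
```

View pics/w2.png

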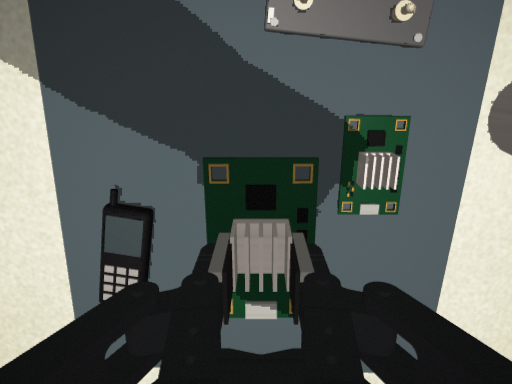

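Board 2 is held square, with its holes at (219,174) and (303,174). I'm turning it and viewing the plate posts.

Request:
step_arm(targets="-1 0 0.1 0.1 0 0 -0.15;-1 0 0.18 0.1 0 0 -0.3;-1 -0.024 0.26 0.1 0 0 -0.45;-1 -0.024 0.34 0.1 0 0 -0.6;-1 -0.024 0.42 0.1 0 0 -0.75;-1 -0.024 0.49 0.1 0 0 -0.9;-1 -0.024 0.49 0.1 0 0 -0.9")

```text
clock: 4.5
eef_pos: [0.5281, -0.0556, 0.1816]
tool_rot: [0.901, 0.434, -0.001, -0.002]
ft_force: [0.7, -0.9, -0.9]
grip_width: 0.0244
grasp_force: 61.2
```

Request:
step_arm(targets="-1 0 0 0 0 0 -0.15;-1 0 0 0 0 0 -0.3;-1 0 0 0 0 0 -0.45;-1 0 0 0 0 0 -0.6;-1 0 0 0 0 0 -0.75;-1 0 0 0 0 0 -0.9;-1 0 0 0 0 0 -0.9")

```text
clock: 5.08
eef_pos: [0.5287, -0.0598, 0.1813]
tool_rot: [0.995, 0.095, -0.002, -0.0]
ft_force: [0.3, -0.4, -0.9]
grip_width: 0.0242
grasp_force: 61.2
```

Request:
step_arm(targets="-1 0 0 0 0 0 -0.15;-1 0 0 0 0 0 -0.327;-1 0 0 0 0 0 -0.327;-1 0 0 0 0 0 -0.327;-1 0 0 0 0 0 -0.327")

```text
clock: 5.5
eef_pos: [0.5297, -0.0599, 0.1826]
tool_rot: [1.0, -0.03, -0.001, -0.0]
ft_force: [-0.3, 0.2, -1.7]
grip_width: 0.0248
grasp_force: 61.2
```

```bash
python3 - <<'E'
from h import *
im,i=snap('wrist','w3.png'); o=bot.get_obs(); print(o['eef_pos'],o['tool_rot'],o['grip_width'],o['joint_pos'])
E
```

```text
[ 0.52979009 -0.05990955  0.18279995] [ 9.99526529e-01 -3.07642128e-02 -5.26106540e-04 -6.27772564e-05] 0.02499359708613338 [-1.12625593e-01  3.31943670e-01  1.65057708e-03  1.24156219e+00
  3.90997559e-05  3.09050518e+00]
```

View pics/w3.png

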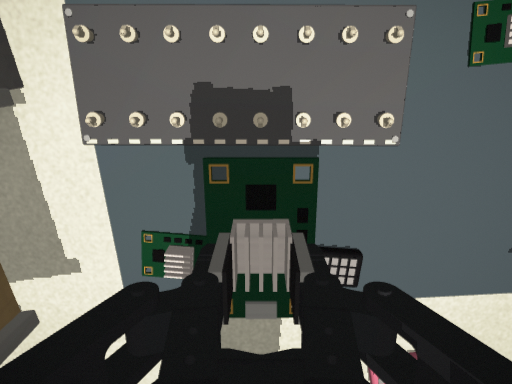

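All 16 posts are visible in rows at v≈34 and v≈120, and the held board's holes are at (219,174) and (303,174). I need to zoom in on a few posts.

```bash
python3 - <<'E'
from h import *
im=cv2.imread('pics/w3.png'); a=im[15:50,330:415]; b=im[105:140,285:400]
A=cv2.resize(a,(765,315),interpolation=cv2.INTER_NEAREST)
B=cv2.resize(b[:,25:110],(765,270),interpolation=cv2.INTER_NEAREST)
cv2.imwrite('pics/z.png',np.vstack([A,B]))
E
```

```text
(no output)
```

View pics/z.png

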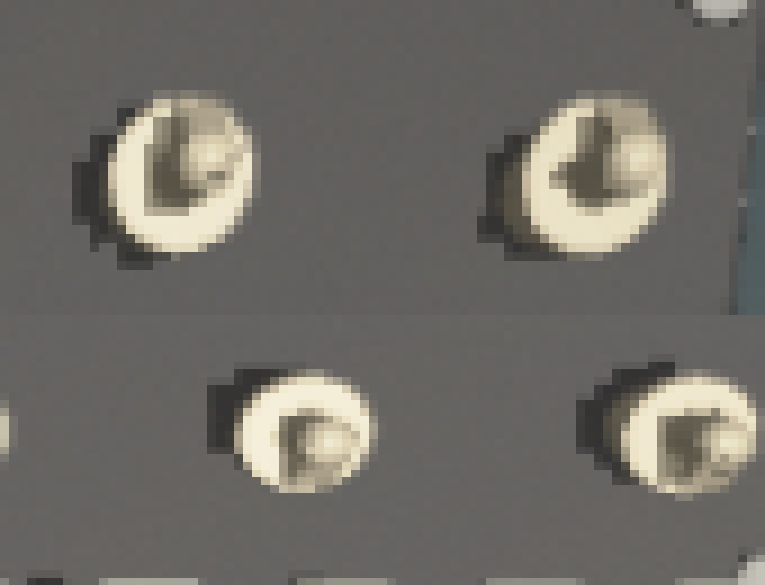

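```bash
cat >> h.py <<'E'
def posts(im,i,exp=None,z=.022,show=0):
    g=im.astype(int); hsv=(g[:,:,0]-g[:,:,2]>10)&(g[:,:,0]>85)
    P=[]
    for c in comps(hsv,50,3):
        h=cv2.convexHull(c); (x,y),(a,b),t=cv2.fitEllipse(h) if len(h)>=5 else ((0,0),(0,1),0)
        if b<2*a and 8<b<40:
            w=at(i,x,y,z); w2=at(i,x+max(a,b)/2,y,z)
            if .009<2*np.linalg.norm(w-w2)<.018: P.append(w[:2])
    return np.array(P)
G=np.array([[sx*.035,m+sy*.019] for m in(-.111,-.037,.037,.111) for sx in(-1,1) for sy in(-1,1)])
def fitgrid(P,g0):
    from scipy.optimize import least_squares
    R=lambda t:np.array([[np.cos(t),-np.sin(t)],[np.sin(t),np.cos(t)]])
    p=np.array(g0,float)
    for tol in(.015,.006,.003):
        Q=G@R(p[2]).T+p[:2]; D=np.linalg.norm(P[:,None]-Q[None],axis=2); j=D.argmin(1); ok=D.min(1)<tol
        f=lambda p:(G[j[ok]]@R(p[2]).T+p[:2]-P[ok]).ravel()
        p=least_squares(f,p).x
    return p,ok.sum(),np.sqrt((f(p)**2).mean())
def mounts(p):
    c,s=np.cos(p[2]),np.sin(p[2]); return np.array([[p[0]-s*m,p[1]+c*m] for m in(-.111,-.037,.037,.111)])
def holes(im,roi):
    u0,v0,u1,v1=roi; g=im[v0:v1,u0:u1].astype(int)
    m=(g[:,:,0]-g[:,:,2]>35)&(g[:,:,0]>g[:,:,1])
    out=[]
    for c in comps(m,80,3):
        (x,y),(a,b),t=cv2.minAreaRect(c); out.append((x+u0,y+v0,a,b))
    return sorted(out)
def held(im,i,eef):
    """held board: two front holes -> board top z (from 38 mm spacing), mid of holes, direction"""
    h=[q for q in holes(im,(195,150,330,200))]
    h=[h[0],h[-1]]
    from scipy.optimize import brentq
    d=lambda z:np.linalg.norm(at(i,*h[0][:2],z)-at(i,*h[1][:2],z))-.038
    z=brentq(d,eef[2]-.06,eef[2]+.05); a,b=(at(i,*q[:2],z) for q in h)
    return h,z,a,b
E
python3 - <<'E'
from h import *
im=rgb('w3.png'); i=bot.camera_info('wrist'); e=bot.get_obs()['eef_pos']
P=posts(im,i); print(len(P)); p,n,r=fitgrid(P,(.607,-.045,-.06)); print(p,n,r,np.degrees(p[2])); print(mounts(p))
h,z,a,b=held(im,i,e); print(h,z-e[2],a,b)
for zz in (e[2]-.0052,z):
    a,b=(at(i,*q[:2],zz)[:2] for q in h); n=(b-a)/np.linalg.norm(b-a); xd=np.array([-n[1],n[0]]); c=(a+b)/2-xd*.035
    print(zz,c,c-e[:2],np.degrees(np.arctan2(xd[1],xd[0])))
E
```

```text
20
[ 0.61115417 -0.04693883 -0.0647608 ] 15 0.00024836731055160824 -3.7105203475432917
[[ 0.60397074 -0.15770615]
 [ 0.60875969 -0.08386127]
 [ 0.61354864 -0.01001639]
 [ 0.61833759  0.06382849]]
[(218.5, 173.5, 19.0, 19.0), (302.5, 173.5, 19.0, 19.0)] -0.005615570882423426 [ 0.56668969 -0.0433755   0.17718438] [ 0.56433463 -0.08130245  0.17718438]
0.17759995345178367 [ 0.53068549 -0.06017635] [ 0.00089539 -0.0002668 ] -3.553201005351419
0.17718438256936025 [ 0.53057944 -0.06016984] [ 0.00078935 -0.00026028] -3.553201005351331
```

The grid fits to 0.25 mm. I'm moving above mount 1 for a check before lowering.

Request:
step_arm(targets="-1 0.05 -0.065 0 0 0 -0.003;-1 0.1 -0.13 0 0 0 -0.003;-1 0.147 -0.195 0 0 0 -0.003;-1 0.147 -0.195 -0.06 0 0 -0.003;-1 0.147 -0.195 -0.12 0 0 -0.003;-1 0.147 -0.195 -0.18 0 0 -0.003;-1 0.147 -0.195 -0.236 0 0 -0.003;-1 0.147 -0.195 -0.236 0 0 -0.003;-1 0.147 -0.195 -0.236 0 0 -0.003;-1 0.147 -0.195 -0.236 0 0 -0.003")

```text
clock: 6.38
eef_pos: [0.6047, -0.1577, 0.0669]
tool_rot: [0.999, -0.033, 0.001, 0.0]
ft_force: [0.0, -0.1, 0.2]
grip_width: 0.0245
grasp_force: 61.1
```

```bash
cat > chk.py <<'E'
from h import *
import sys
m=int(sys.argv[1]); im,i=snap('wrist',sys.argv[2]); o=bot.get_obs(); e=o['eef_pos']; print(e,o['grip_width'],o['ft_force'].round(1))
P=posts(im,i); p,n,r=fitgrid(P,[float(v) for v in sys.argv[3:6]] if len(sys.argv)>3 else (.611,-.047,-.065)); print(p,n,r); M=mounts(p)[m-1]
h,z,a,b=held(im,i,e); print(h,z-e[2]); zz=e[2]-.0054
a,b=(at(i,*q[:2],zz)[:2] for q in h); n=(b-a)/np.linalg.norm(b-a); xd=np.array([-n[1],n[0]]); c=(a+b)/2-xd*.035
print('board',c,'mount',M,'need mm',(M-c)*1000,'yaw need deg',np.degrees(p[2]-np.arctan(xd[1]/xd[0])))
E
python3 chk.py 1 w4.png
```

```text
[ 0.60540808 -0.15783408  0.06777404] 0.024076031767843377 [-0.4 -0.6  0.6]
[ 0.60308444 -0.04944505  0.02098137] 3 0.0012961854141972842
[(218.5, 173.5, 19.0, 19.0), (302.5, 173.5, 19.0, 19.0)] -0.006446910555773282
board [ 0.60572932 -0.15793002] mount [ 0.6054132  -0.16042062] need mm [-0.3161195  -2.49059853] yaw need deg 5.011199556406729
```

Request:
step_arm(targets="-1 0 0 0 0 0 0;-1 0 0 0 0 0 0;-1 0 0 0 0 0 0;-1 0 0 0 0 0 0;-1 0 0 0 0 0 0")

```text
clock: 6.85
eef_pos: [0.6038, -0.1575, 0.0659]
tool_rot: [0.999, -0.033, 0.0, 0.0]
ft_force: [-1.1, -0.3, -1.5]
grip_width: 0.0245
grasp_force: 61.1
```

```bash
python3 - <<'E'
from h import *
for k in range(3):
    im,i=snap('wrist','w5.png'); e=bot.get_obs()['eef_pos']; print(e,i['pose'][:3,3])
    print(np.array(posts(im,i)).round(4).tolist())
E
```

```text
[ 0.60371071 -0.15744911  0.06563197] [ 0.67693703 -0.16253978  0.20799208]
[[0.5626, -0.0505], [0.5639, -0.0316], [0.5661, 0.0056], [0.6215, -0.2508], [0.6313, -0.1354], [0.6414, -0.1409], [0.6429, -0.1054], [0.6454, -0.0679], [0.6384, -0.1786], [0.6564, -0.2495]]
[ 0.60362514 -0.15745841  0.06548543] [ 0.67686766 -0.16253441  0.20774063]
[[0.5626, -0.0505], [0.5639, -0.0317], [0.565, -0.0129], [0.6218, -0.2509], [0.6313, -0.1354], [0.6413, -0.1409], [0.643, -0.1054], [0.6454, -0.068], [0.6382, -0.1786]]
[ 0.60359342 -0.15744039  0.0653624 ] [ 0.67682403 -0.16253323  0.20755213]
[[0.5625, -0.0502], [0.5652, -0.0129], [0.5659, 0.0055], [0.6217, -0.2506], [0.6283, -0.1831], [0.6312, -0.1354], [0.643, -0.1054], [0.6454, -0.068], [0.6386, -0.1785], [0.6415, -0.141], [0.6565, -0.2496]]
```

View pics/w5.png

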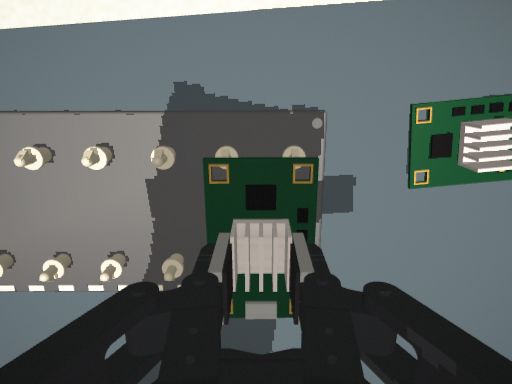

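The board is over mount 1 within about 0.5 mm, agreeing with the posts visible at (226,156) and (294,155). Lowering onto the tips.

Request:
step_arm(targets="-1 0 0 -0.012 0 0 0;-1 0 0 -0.024 0 0 0;-1 0 0 -0.036 0 0 0;-1 0 0 -0.046 0 0 0;-1 0 0 -0.052 0 0 0;-1 0 0 -0.052 0 0 0;-1 0 0 -0.052 0 0 0;-1 0 0 -0.052 0 0 0")

```text
clock: 7.67
eef_pos: [0.6037, -0.1575, 0.0394]
tool_rot: [0.999, -0.033, 0.0, 0.0]
ft_force: [-0.0, -0.3, -1.8]
grip_width: 0.0246
grasp_force: 61.2
```

Request:
step_arm(targets="-1 0 0 -0.002 0 0 0;-1 0 0 -0.004 0 0 0;-1 0 0 -0.006 0 0 0;-1 0 0 -0.006 0 0 0;-1 0 0 -0.006 0 0 0")

```text
clock: 8.08
eef_pos: [0.6036, -0.1575, 0.0367]
tool_rot: [0.999, -0.033, 0.0, 0.0]
ft_force: [-1.8, -0.1, 3.3]
grip_width: 0.0243
grasp_force: 61.7
```

Request:
step_arm(targets="-1 0 0 -0.002 0 0 0;-1 0 0 -0.004 0 0 0;-1 0 0 -0.006 0 0 0;-1 0 0 -0.006 0 0 0;-1 0 0 -0.006 0 0 0")

```text
clock: 8.5
eef_pos: [0.6041, -0.1577, 0.035]
tool_rot: [0.999, -0.033, 0.001, 0.0]
ft_force: [-2.8, 0.2, 9.1]
grip_width: 0.0246
grasp_force: 62.4
```

Request:
step_arm(targets="-1 0 0 -0.002 0 0 0;-1 0 0 -0.004 0 0 0;-1 0 0 -0.004 0 0 0;-1 0 0 -0.004 0 0 0")

```text
clock: 8.83
eef_pos: [0.6038, -0.1575, 0.031]
tool_rot: [0.999, -0.034, 0.0, 0.0]
ft_force: [0.4, -0.3, -0.9]
grip_width: 0.0242
grasp_force: 61.1
```

Request:
step_arm(targets="-1 0 0 -0.002 0 0 0;-1 0 0 -0.002 0 0 0;-1 0 0 -0.002 0 0 0")

```text
clock: 9.08
eef_pos: [0.6038, -0.1574, 0.0302]
tool_rot: [0.999, -0.033, 0.0, -0.0]
ft_force: [0.2, 0.3, 2.0]
grip_width: 0.0246
grasp_force: 61.4
```

It clicked: the force rose to 9 N and fell to about 0. One firm extra press, then release and lift straight up.

Request:
step_arm(targets="-1 0 0 -0.002 0 0 0;-1 0 0 -0.004 0 0 0;-1 0 0 -0.004 0 0 0")

```text
clock: 9.33
eef_pos: [0.6039, -0.1574, 0.0302]
tool_rot: [0.999, -0.033, 0.001, 0.0]
ft_force: [-3.6, 0.1, 11.5]
grip_width: 0.0248
grasp_force: 62.6
```

Request:
step_arm(targets="-1 0 0 0.004 0 0 0;0.1 0 0 0.004 0 0 0;0.1 0 0 0.004 0 0 0;0.1 0 0 0.004 0 0 0;0.1 0 0 0.03 0 0 0;0.1 0 0 0.08 0 0 0;0.1 0 0 0.16 0 0 0;0.1 -0.08 0 0.24 0 0 0;0.1 -0.16 0 0.32 0 0 0;0.1 -0.16 0 0.32 0 0 0")

```text
clock: 10.17
eef_pos: [0.5226, -0.1576, 0.1905]
tool_rot: [0.999, -0.033, 0.001, 0.0]
ft_force: [-0.7, 0.1, 0.6]
grip_width: 0.0467
grasp_force: 0.0
```

```bash
python3 - <<'E'
from h import *
im,i=snap('wrist','w6.png'); im2,i2=snap('top','t6.png'); print(bot.get_obs()['eef_pos'])
for z in (.025,.005): print(z,*boards(im,i,z),sep='\n')
for r in boards(im2,i2,.005,150): print('top',r)
E
```

```text
[ 0.52331052 -0.15816478  0.19289719]
0.025
(array([0.44588959, 0.0176774 ]), 79.85564422607422, 50.074562072753906, 81.47076416015625)
(array([ 0.60447003, -0.15766306]), 82.3754653930664, 52.102943420410156, -3.8389434814453125)
(array([ 0.63387311, -0.2852157 ]), 79.16889953613281, 50.4698371887207, -89.18748015165329)
0.005
(array([0.43615677, 0.02939139]), 85.04601287841797, 53.329288482666016, 81.47077941894531)
(array([ 0.60504431, -0.15734561]), 87.7296371459961, 55.489463806152344, -3.838897705078125)
(array([ 0.63635864, -0.29318875]), 84.31460571289062, 53.750205993652344, -89.18748378753662)
top (array([0.43503604, 0.03731858]), 70.68016815185547, 48.68185806274414, 82.87171936035156)
```

View pics/w6.png

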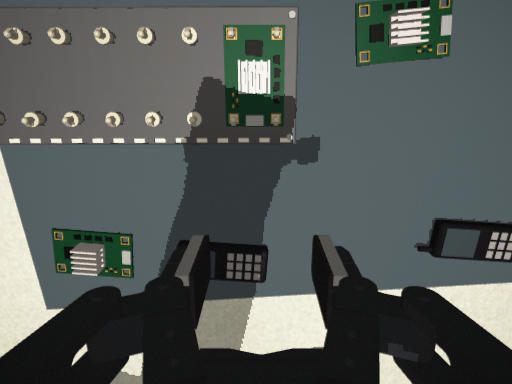

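Board seated flat at mount 1 (255,75). Board 1 measures (0.636,-0.293) and goes to mount 2 next.

Request:
step_arm(targets="0.1 0.08 -0.09 0.02 0 0 0.15;0.1 0.15 -0.18 0.02 0 0 0.3;0.1 0.225 -0.272 0.02 0 0 0.45;0.1 0.225 -0.272 0.02 0 0 0.6;0.1 0.225 -0.272 0.02 0 0 0.75;0.1 0.225 -0.272 0.02 0 0 0.75")

```text
clock: 10.77
eef_pos: [0.6373, -0.2962, 0.1936]
tool_rot: [0.966, 0.258, -0.001, -0.001]
ft_force: [-0.3, 1.5, -1.2]
grip_width: 0.0472
grasp_force: 0.0
```

Request:
step_arm(targets="0.1 0 0 0 0 0 0.15;0.1 0 0 0 0 0 0.3;0.1 0 0 0 0 0 0.45;0.1 0 0 0 0 0 0.6;0.1 0 0 0 0 0 0.75;0.1 0 0 0 0 0 0.75")

```text
clock: 11.27
eef_pos: [0.6358, -0.2922, 0.1976]
tool_rot: [0.849, 0.528, -0.0, -0.001]
ft_force: [-0.2, -0.8, -0.0]
grip_width: 0.0469
grasp_force: 0.0
```

Request:
step_arm(targets="0.1 0 0 0 0 0 0.15;0.1 0 0 0 0 0 0.3;0.1 0 0 0 0 0 0.45;0.1 0 0 0 0 0 0.627;0.1 0 0 0 0 0 0.627;0.1 0 0 0 0 0 0.627;0.1 0 0 0 0 0 0.627")

```text
clock: 11.85
eef_pos: [0.636, -0.293, 0.1981]
tool_rot: [0.697, 0.717, -0.0, -0.0]
ft_force: [-0.2, -0.4, 0.7]
grip_width: 0.047
grasp_force: 0.0
```

```bash
python3 - <<'E'
from h import *
im,i=snap('wrist','w7.png'); print(bot.get_obs()['eef_pos'],bot.get_obs()['tool_rot'])
print(*boards(im,i,.005),sep='\n')
E
```

```text
[ 0.63606536 -0.29308042  0.19818974] [ 6.96580162e-01  7.17478960e-01  3.84808200e-06 -1.44812792e-04]
(array([ 0.63609113, -0.29320789]), 82.9203872680664, 52.22727584838867, -88.33256447315216)
(array([ 0.60197168, -0.16304817]), 89.54833984375, 39.317874908447266, -2.41143798828125)
```

Aligned with the board. Down to 9.5 mm: dz = -0.1885 m, which is -0.377.

Request:
step_arm(targets="0.1 0 0 -0.07 0 0 0;0.1 0 0 -0.14 0 0 0;0.1 0 0 -0.21 0 0 0;0.1 0 0 -0.28 0 0 0;0.1 0 0 -0.33 0 0 0;0.1 0 0 -0.36 0 0 0;0.1 0 0 -0.377 0 0 0;0.1 0 0 -0.377 0 0 0;0.1 0 0 -0.377 0 0 0;0.1 0 0 -0.377 0 0 0")

```text
clock: 12.73
eef_pos: [0.6375, -0.2941, 0.0118]
tool_rot: [0.696, 0.718, 0.001, 0.002]
ft_force: [1.1, -0.8, 0.4]
grip_width: 0.0466
grasp_force: 0.0
```

Request:
step_arm(targets="0.1 0 0 0 0 0 0;-1 0 0 0 0 0 0;-1 0 0 0 0 0 0;-1 0 0 0 0 0 0;-1 0 0 0 0 0 0;-1 0 0 0 0 0 0;-1 0 0 0 0 0 0;-1 0 0 0 0 0 0")

```text
clock: 13.4
eef_pos: [0.6372, -0.294, 0.0116]
tool_rot: [0.695, 0.719, 0.0, 0.001]
ft_force: [-1.2, 0.4, 5.5]
grip_width: 0.0245
grasp_force: 62.0
```

Request:
step_arm(targets="-1 0 0 0.02 0 0 0;-1 0 0 0.05 0 0 0;-1 0 0 0.12 0 0 0;-1 0 0 0.19 0 0 0;-1 -0.04 0.05 0.26 0 0 0;-1 -0.08 0.1 0.33 0 0 0;-1 -0.12 0.18 0.35 0 0 0;-1 -0.16 0.26 0.35 0 0 0;-1 -0.2 0.34 0.35 0 0 0;-1 -0.212 0.419 0.35 0 0 0")

```text
clock: 14.23
eef_pos: [0.5321, -0.0995, 0.1857]
tool_rot: [0.696, 0.718, -0.0, 0.0]
ft_force: [0.9, 1.1, -1.1]
grip_width: 0.0245
grasp_force: 61.2
```

Request:
step_arm(targets="-1 0 0 0 0 0 -0.15;-1 0 0 0 0 0 -0.3;-1 0 0 0 0 0 -0.45;-1 0 0 0 0 0 -0.6;-1 0 0 0 0 0 -0.75;-1 0 0 0 0 0 -0.9;-1 0 0 0 0 0 -0.9")

```text
clock: 14.82
eef_pos: [0.5339, -0.1002, 0.1848]
tool_rot: [0.902, 0.433, -0.0, -0.0]
ft_force: [-0.2, 0.5, -0.5]
grip_width: 0.0242
grasp_force: 61.2
```

Request:
step_arm(targets="-1 0 0 0 0 0 -0.15;-1 0 0 0 0 0 -0.3;-1 0 0 0 0 0 -0.45;-1 0 0 0 0 0 -0.6;-1 0 0 0 0 0 -0.75;-1 0 0 0 0 0 -0.9;-1 0 0 0 0 0 -0.9")

```text
clock: 15.4
eef_pos: [0.5341, -0.1004, 0.1847]
tool_rot: [0.995, 0.095, -0.0, -0.0]
ft_force: [-0.0, -0.5, -0.5]
grip_width: 0.0245
grasp_force: 61.2
```

Request:
step_arm(targets="-1 0 0 0 0 0 -0.15;-1 0 0 0 0 0 -0.32;-1 0 0 0 0 0 -0.32;-1 0 0 0 0 0 -0.32;-1 0 0 0 0 0 -0.32;-1 0 0 0 0 0 -0.32")

```text
clock: 15.9
eef_pos: [0.5343, -0.1004, 0.1847]
tool_rot: [1.0, -0.029, -0.0, -0.0]
ft_force: [0.1, -0.4, -1.4]
grip_width: 0.0242
grasp_force: 61.2
```

```bash
python3 chk.py 2 w8.png
```

```text
[ 0.53432886 -0.10038252  0.18468295] 0.024454057110349522 [-0.2 -0.6 -0.7]
[ 0.61100387 -0.0472548  -0.06284077] 13 0.00032017409368360444
[(219.0, 172.5, 19.0, 20.0), (302.5, 172.5, 19.0, 19.0)] -0.006597701162919856
board [ 0.5356023  -0.10075624] mount [ 0.6086803  -0.08418177] need mm [73.07799923 16.57446704] yaw need deg -0.23369801562040785
```

Request:
step_arm(targets="-1 0.05 0.033 0 0 0 -0.005;-1 0.1 0.033 0 0 0 -0.005;-1 0.147 0.033 0 0 0 -0.005;-1 0.147 0.033 -0.08 0 0 -0.005;-1 0.147 0.033 -0.16 0 0 -0.005;-1 0.147 0.033 -0.237 0 0 -0.005;-1 0.147 0.033 -0.237 0 0 -0.005;-1 0.147 0.033 -0.237 0 0 -0.005;-1 0.147 0.033 -0.237 0 0 -0.005;-1 0.147 0.033 -0.237 0 0 -0.005")

```text
clock: 16.78
eef_pos: [0.6105, -0.0843, 0.0697]
tool_rot: [0.999, -0.032, 0.003, 0.0]
ft_force: [0.3, -1.0, -1.2]
grip_width: 0.0242
grasp_force: 61.2
```

Request:
step_arm(targets="-1 0 0 0 0 0 0;-1 0 0 0 0 0 0;-1 0 0 -0.012 0 0 0;-1 0 0 -0.024 0 0 0;-1 0 0 -0.036 0 0 0;-1 0 0 -0.046 0 0 0;-1 0 0 -0.046 0 0 0;-1 0 0 -0.046 0 0 0;-1 0 0 -0.046 0 0 0;-1 0 0 -0.046 0 0 0")

```text
clock: 17.62
eef_pos: [0.608, -0.0839, 0.0433]
tool_rot: [0.999, -0.033, 0.0, 0.0]
ft_force: [0.8, 1.0, 0.4]
grip_width: 0.0241
grasp_force: 61.3
```

```bash
python3 - <<'E'
from h import *
im,i=snap('wrist','w9.png'); o=bot.get_obs(); e=o['eef_pos']; print(e,o['ft_force'].round(1))
P=posts(im,i); M=mounts((.6111,-.0471,-.0645))
print(M[1]); print((P[np.abs(P[:,0]-.645)<.01]).round(4).tolist())
h,z,a,b=held(im,i,e); zz=e[2]-.0066
a,b=(at(i,*q[:2],zz)[:2] for q in h); print((a+b)/2-np.array([.998,-.0645])*.035)
E
```

```text
[ 0.60807675 -0.08392972  0.04342832] [-0.  -0.  -0.5]
[ 0.60871515 -0.08402306]
[[0.6372, -0.1808], [0.6397, -0.1418], [0.6478, -0.0317]]
[ 0.60902787 -0.08431305]
```

Aligned within 0.4 mm. Pressing now.

Request:
step_arm(targets="-1 0 0 -0.004 0 0 0;-1 0 0 -0.008 0 0 0;-1 0 0 -0.01 0 0 0;-1 0 0 -0.01 0 0 0;-1 0 0 -0.012 0 0 0;-1 0 0 -0.014 0 0 0;-1 0 0 -0.014 0 0 0")

```text
clock: 18.25
eef_pos: [0.6085, -0.084, 0.0373]
tool_rot: [0.999, -0.033, 0.001, 0.0]
ft_force: [-1.2, 0.2, 5.6]
grip_width: 0.0243
grasp_force: 62.1
```

Request:
step_arm(targets="-1 0 0 -0.002 0 0 0;-1 0 0 -0.004 0 0 0;-1 0 0 -0.004 0 0 0;-1 0 0 -0.004 0 0 0")

```text
clock: 18.58
eef_pos: [0.6087, -0.084, 0.0362]
tool_rot: [0.999, -0.033, 0.001, 0.0]
ft_force: [-2.2, -0.0, 8.5]
grip_width: 0.0243
grasp_force: 62.6
```

Request:
step_arm(targets="-1 0 0 -0.002 0 0 0;-1 0 0 -0.004 0 0 0;-1 0 0 -0.004 0 0 0;-1 0 0 -0.004 0 0 0")

```text
clock: 18.92
eef_pos: [0.6078, -0.0839, 0.0318]
tool_rot: [0.999, -0.033, -0.0, -0.0]
ft_force: [0.2, -0.3, -0.3]
grip_width: 0.0241
grasp_force: 61.2
```

Clicked at 8.5 N, then dropped. A confirming press follows, then release and lift with views.

Request:
step_arm(targets="-1 0 0 -0.002 0 0 0;-1 0 0 -0.004 0 0 0;-1 0 0 -0.006 0 0 0;-1 0 0 -0.006 0 0 0")

```text
clock: 19.25
eef_pos: [0.6077, -0.0839, 0.0315]
tool_rot: [0.999, -0.033, 0.0, 0.0]
ft_force: [-5.4, 1.3, 14.4]
grip_width: 0.0243
grasp_force: 63.1
```

Request:
step_arm(targets="-1 0 0 0.005 0 0 0;0.1 0 0 0.005 0 0 0;0.1 0 0 0.005 0 0 0;0.1 0 0 0.005 0 0 0;0.1 0 0 0.03 0 0 0;0.1 0 0 0.08 0 0 0;0.1 0 0 0.16 0 0 0;0.1 -0.08 0 0.24 0 0 0;0.1 -0.16 0 0.32 0 0 0;0.1 -0.16 0 0.32 0 0 0")

```text
clock: 20.08
eef_pos: [0.5268, -0.0839, 0.1913]
tool_rot: [0.999, -0.033, 0.001, 0.0]
ft_force: [0.3, 0.4, 0.6]
grip_width: 0.0464
grasp_force: 0.0
```

```bash
python3 - <<'E'
from h import *
im,i=snap('wrist','w10.png'); print(bot.get_obs()['eef_pos'])
for z in (.025,.005): print(z,*boards(im,i,z),sep='\n')
E
```

```text
[ 0.52530751 -0.08420228  0.19547626]
0.025
(array([0.44618646, 0.02287052]), 78.53633880615234, 49.87965393066406, 81.41548919677734)
(array([ 0.60825488, -0.08412673]), 83.48983764648438, 52.0765495300293, -3.7896194458007812)
(array([ 0.60425592, -0.15743016]), 83.36431121826172, 52.306365966796875, -3.75299072265625)
0.005
(array([0.43622244, 0.03011427]), 83.62774658203125, 53.113304138183594, 81.41548919677734)
(array([ 0.60879755, -0.08381946]), 88.9023208618164, 55.45259475708008, -3.789642333984375)
(array([ 0.60453925, -0.16187508]), 88.76873016357422, 55.69731521606445, -3.7529830932617188)
```

View pics/w10.png

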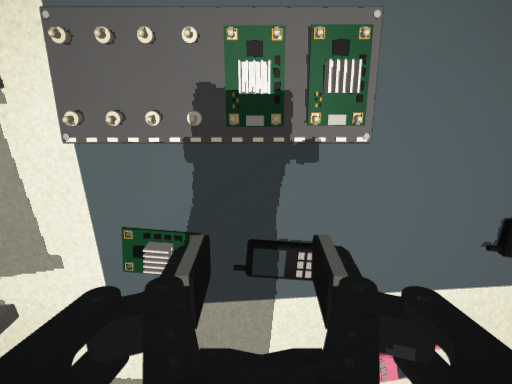

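Both boards are seated at (255,75) and (340,75). Next is board 3 at (0.436,0.030).

Request:
step_arm(targets="0.1 -0.06 0.08 0.02 0 0 0.15;0.1 -0.12 0.16 0.02 0 0 0.3;0.1 -0.184 0.228 0.02 0 0 0.45;0.1 -0.184 0.228 0.02 0 0 0.6;0.1 -0.184 0.228 0.02 0 0 0.7;0.1 -0.184 0.228 0.02 0 0 0.7")

```text
clock: 20.63
eef_pos: [0.4352, 0.0312, 0.1992]
tool_rot: [0.97, 0.242, 0.0, 0.0]
ft_force: [0.2, -0.6, 0.2]
grip_width: 0.047
grasp_force: 0.0
```

Request:
step_arm(targets="0.1 0 0 0 0 0 0.15;0.1 0 0 0 0 0 0.3;0.1 0 0 0 0 0 0.45;0.1 0 0 0 0 0 0.6;0.1 0 0 0 0 0 0.7;0.1 0 0 0 0 0 0.7")

```text
clock: 21.13
eef_pos: [0.4365, 0.0296, 0.1988]
tool_rot: [0.87, 0.494, -0.0, 0.0]
ft_force: [0.2, 0.7, -0.1]
grip_width: 0.0468
grasp_force: 0.0
```

Request:
step_arm(targets="0.1 0 0 0 0 0 0.15;0.1 0 0 0 0 0 0.3;0.1 0 0 0 0 0 0.45;0.1 0 0 0 0 0 0.496;0.1 0 0 0 0 0 0.496;0.1 0 0 0 0 0 0.496;0.1 0 0 0 0 0 0.496")

```text
clock: 21.72
eef_pos: [0.4361, 0.0299, 0.199]
tool_rot: [0.758, 0.652, -0.0, -0.0]
ft_force: [0.1, -0.1, -1.0]
grip_width: 0.0469
grasp_force: 0.0
```

```bash
python3 - <<'E'
from h import *
im,i=snap('wrist','w11.png'); o=bot.get_obs(); print(o['eef_pos'],o['tool_rot'],o['joint_pos'])
print(np.degrees(2*np.arctan2(o['tool_rot'][1],o['tool_rot'][0]))-90)
print(*boards(im,i,.005),sep='\n')
E
```

```text
[0.43602197 0.02995467 0.19906687] [ 7.57881489e-01  6.52392245e-01 -6.90895886e-05 -4.57480934e-05] [ 6.85987304e-02  1.34839898e-01 -2.12084512e-01  1.22403737e+00
 -9.48502181e-06  1.78871807e+00]
-8.555578259511435
(array([ 0.61775775, -0.09514396]), 89.57320404052734, 56.28589630126953, -3.6056594848632812)
(array([0.4354826 , 0.02990483]), 84.18135070800781, 51.733665466308594, 81.50203704833984)
```

Request:
step_arm(targets="0.1 -0.001 0 -0.07 0 0 0;0.1 -0.001 0 -0.14 0 0 0;0.1 -0.001 0 -0.21 0 0 0;0.1 -0.001 0 -0.28 0 0 0;0.1 -0.001 0 -0.33 0 0 0;0.1 -0.001 0 -0.36 0 0 0;0.1 -0.001 0 -0.378 0 0 0;0.1 -0.001 0 -0.378 0 0 0;0.1 -0.001 0 -0.378 0 0 0;0.1 -0.001 0 -0.378 0 0 0")

```text
clock: 22.6
eef_pos: [0.4367, 0.0302, 0.0113]
tool_rot: [0.757, 0.653, 0.001, 0.001]
ft_force: [0.2, 0.1, 0.4]
grip_width: 0.0467
grasp_force: 0.0
```

Request:
step_arm(targets="0.1 0 0 0 0 0 0;-1 0 0 0 0 0 0;-1 0 0 0 0 0 0;-1 0 0 0 0 0 0;-1 0 0 0 0 0 0;-1 0 0 0 0 0 0;-1 0 0 0 0 0 0;-1 0 0 0 0 0 0")

```text
clock: 23.27
eef_pos: [0.4364, 0.0302, 0.0114]
tool_rot: [0.757, 0.653, 0.001, 0.001]
ft_force: [-1.5, 0.1, 5.8]
grip_width: 0.0248
grasp_force: 59.9
```

Request:
step_arm(targets="-1 0 0 0.02 0 0 0;-1 0 0 0.05 0 0 0;-1 0 0 0.12 0 0 0;-1 0 0 0.19 0 0 0;-1 0 0 0.26 0 0 0;-1 0 0 0.33 0 0 0;-1 0 0 0.35 0 0 0;-1 0 0 0.35 0 0 0")

```text
clock: 23.93
eef_pos: [0.4379, 0.0303, 0.1891]
tool_rot: [0.757, 0.653, 0.003, 0.003]
ft_force: [0.9, -1.1, -1.6]
grip_width: 0.0245
grasp_force: 59.2
```

Request:
step_arm(targets="-1 0.06 -0.02 0 0 0 0.15;-1 0.12 -0.04 0 0 0 0.3;-1 0.18 -0.06 0 0 0 0.45;-1 0.24 -0.08 0 0 0 0.6;-1 0.3 -0.1 0 0 0 0.75;-1 0.36 -0.1 0 0 0 0.9;-1 0.43 -0.1 0 0 0 0.9;-1 0.5 -0.1 0 0 0 0.9;-1 0.509 -0.1 0 0 0 0.9")

```text
clock: 24.68
eef_pos: [0.6933, -0.02, 0.179]
tool_rot: [0.484, 0.875, -0.001, -0.002]
ft_force: [-0.2, -0.2, -1.5]
grip_width: 0.0245
grasp_force: 59.4
```

Request:
step_arm(targets="-1 0 0 0 0 0 0.15;-1 0 0 0 0 0 0.3;-1 0 0 0 0 0 0.45;-1 0 0 0 0 0 0.6;-1 0 0 0 0 0 0.75;-1 0 0 0 0 0 0.9;-1 0 0 0 0 0 0.9")

```text
clock: 25.27
eef_pos: [0.6885, -0.0198, 0.1831]
tool_rot: [0.151, 0.989, -0.0, -0.002]
ft_force: [-0.5, -0.1, -0.6]
grip_width: 0.0246
grasp_force: 59.4
```

Request:
step_arm(targets="-1 0 0 0 0 0 0.15;-1 0 0 0 0 0 0.307;-1 0 0 0 0 0 0.307;-1 0 0 0 0 0 0.307;-1 0 0 0 0 0 0.307;-1 0 0 0 0 0 0.307")

```text
clock: 25.77
eef_pos: [0.6896, -0.0199, 0.1848]
tool_rot: [0.033, 0.999, -0.0, -0.0]
ft_force: [0.7, -0.6, -1.7]
grip_width: 0.0246
grasp_force: 59.4
```

```bash
sed -i 's/^h,z,a,b=held(im,i,e); print/h,z,a,b=held(im,i,e); zt=z; print/; s/zz=e\[2\]-.0054/zz=e[2]-float(sys.argv[6] if len(sys.argv)>6 else .0054)/' chk.py; python3 chk.py 3 w12.png .6111 -.0471 -.0645 .006; python3 -c "
from h import *; print(bot.get_obs()['joint_pos'])"
```

```text
[ 0.68970716 -0.01987924  0.18495717] 0.02419386457963361 [-0.9 -0.8 -2. ]
[ 0.61073209 -0.04750133 -0.06324036] 16 0.0005327422152283508
[(219.0, 174.5, 19.0, 20.0), (302.5, 174.5, 19.0, 19.0)] -0.00655958416202479
board [ 0.68923365 -0.02007735] mount [ 0.61307042 -0.01057529] need mm [-76.16323326   9.50205914] yaw need deg 0.13983241482997774
[-2.88207056e-02  6.56039690e-01  5.28777521e-01  1.44393262e+00
  1.35521737e-05  3.61658135e-02]
```

View pics/w12.png

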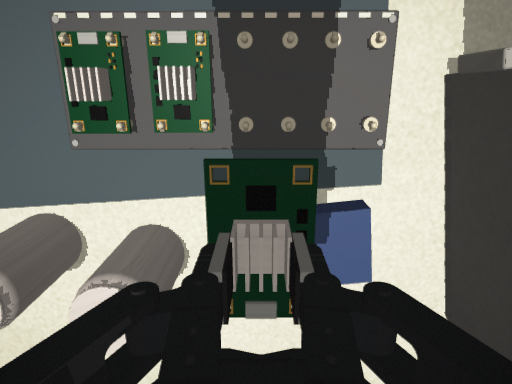

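The three visible mounts fit well, and the held holes are at (219,174) and (302,174). I'm refitting with only the free posts (mounts 3 and 4).

```bash
python3 - <<'E'
from h import *
im=rgb('w12.png'); i=bot.camera_info('wrist'); P=posts(im,i); P=P[P[:,1]>-.04]
p,n,r=fitgrid(P,(.6111,-.0471,-.0645)); print(p,n,r,mounts(p)[2])
E
```

```text
[ 0.61094172 -0.04687645 -0.06285746] 8 0.00014961252750480552 [ 0.61326591 -0.00994952]
```

Request:
step_arm(targets="-1 -0.05 0.02 0 0 0 0.003;-1 -0.1 0.02 0 0 0 0.003;-1 -0.152 0.02 0 0 0 0.003;-1 -0.152 0.02 -0.08 0 0 0.003;-1 -0.152 0.02 -0.16 0 0 0.003;-1 -0.152 0.02 -0.238 0 0 0.003;-1 -0.152 0.02 -0.238 0 0 0.003;-1 -0.152 0.02 -0.238 0 0 0.003;-1 -0.152 0.02 -0.238 0 0 0.003;-1 -0.152 0.02 -0.238 0 0 0.003")

```text
clock: 26.65
eef_pos: [0.6166, -0.0099, 0.0695]
tool_rot: [0.03, 1.0, 0.0, 0.003]
ft_force: [-0.6, -0.0, -0.8]
grip_width: 0.0242
grasp_force: 59.4
```

Request:
step_arm(targets="-1 0 0 0 0 0 0;-1 0 0 0 0 0 0;-1 0 0 -0.012 0 0 0;-1 0 0 -0.024 0 0 0;-1 0 0 -0.036 0 0 0;-1 0 0 -0.046 0 0 0;-1 0 0 -0.046 0 0 0;-1 0 0 -0.046 0 0 0;-1 0 0 -0.046 0 0 0;-1 0 0 -0.046 0 0 0")

```text
clock: 27.48
eef_pos: [0.6141, -0.0099, 0.0434]
tool_rot: [0.03, 1.0, 0.0, 0.0]
ft_force: [-0.1, 0.1, -0.9]
grip_width: 0.0244
grasp_force: 59.4
```

```bash
python3 - <<'E'
from h import *
im,i=snap('wrist','w13.png'); o=bot.get_obs(); e=o['eef_pos']; print(e,o['ft_force'].round(1))
P=posts(im,i); M=mounts((.61094,-.04688,-.0629))
print(M[2]); print((P[P[:,1]>-.04]).round(4).tolist())
Q=G@np.array([[.998,.0629],[-.0629,.998]])+[.61094,-.04688]; print(Q[8:].round(4).tolist())
h,z,a,b=held(im,i,e); zz=e[2]-.0064
a,b=(at(i,*q[:2],zz)[:2] for q in h); print((a+b)/2+np.array([.998,-.0645])*.035)
E
```

```text
[ 0.61416756 -0.00991052  0.0434857 ] [ 0.4  0.3 -0.2]
[ 0.61326577 -0.00995317]
[[0.6466, 0.0408], [0.5813, 0.0467], [0.5732, -0.026], [0.5634, 0.0902], [0.5601, 0.0524], [0.5589, 0.0337], [0.5576, 0.0151], [0.5563, -0.0034], [0.5553, -0.0219]]
[[0.5749, -0.0311], [0.5725, 0.0068], [0.6447, -0.0267], [0.6423, 0.0112], [0.5702, 0.0427], [0.5678, 0.0807], [0.6401, 0.0471], [0.6377, 0.0851]]
[ 0.61380397 -0.01023074]
```

Within 0.5 mm, so I'm correcting by 0.5 mm and pressing.

Request:
step_arm(targets="-1 -0.001 0 -0.004 0 0 0;-1 -0.001 0 -0.008 0 0 0;-1 -0.001 0 -0.01 0 0 0;-1 -0.001 0 -0.01 0 0 0;-1 -0.001 0 -0.012 0 0 0;-1 -0.001 0 -0.014 0 0 0;-1 -0.001 0 -0.014 0 0 0")

```text
clock: 28.12
eef_pos: [0.614, -0.0099, 0.0373]
tool_rot: [0.03, 1.0, 0.0, 0.001]
ft_force: [-0.5, -0.3, 5.9]
grip_width: 0.0245
grasp_force: 60.2
```

Request:
step_arm(targets="-1 0 0 -0.002 0 0 0;-1 0 0 -0.004 0 0 0;-1 0 0 -0.004 0 0 0;-1 0 0 -0.004 0 0 0")

```text
clock: 28.45
eef_pos: [0.6143, -0.0099, 0.0361]
tool_rot: [0.03, 1.0, 0.0, 0.001]
ft_force: [-2.0, -0.8, 8.5]
grip_width: 0.0245
grasp_force: 60.7
```

Request:
step_arm(targets="-1 0 0 -0.002 0 0 0;-1 0 0 -0.004 0 0 0;-1 0 0 -0.004 0 0 0;-1 0 0 -0.004 0 0 0")

```text
clock: 28.78
eef_pos: [0.6136, -0.0099, 0.0321]
tool_rot: [0.03, 1.0, -0.0, 0.0]
ft_force: [0.1, 0.1, -0.9]
grip_width: 0.0243
grasp_force: 59.4
```

Request:
step_arm(targets="-1 0 0 -0.002 0 0 0;-1 0 0 -0.004 0 0 0;-1 0 0 -0.006 0 0 0;-1 0 0 -0.006 0 0 0")

```text
clock: 29.12
eef_pos: [0.6133, -0.0099, 0.0314]
tool_rot: [0.03, 1.0, 0.0, 0.0]
ft_force: [-4.9, -0.1, 13.1]
grip_width: 0.0244
grasp_force: 61.2
```

Request:
step_arm(targets="-1 0 0 0.005 0 0 0;0.1 0 0 0.005 0 0 0;0.1 0 0 0.005 0 0 0;0.1 0 0 0.005 0 0 0;0.1 0 0 0.03 0 0 0;0.1 0 0 0.08 0 0 0;0.1 0 0 0.16 0 0 0;0.1 0 0 0.24 0 0 0;0.1 0 0 0.32 0 0 0;0.1 0 0 0.32 0 0 0")

```text
clock: 29.95
eef_pos: [0.6182, -0.0099, 0.1988]
tool_rot: [0.03, 1.0, 0.0, 0.008]
ft_force: [1.3, 0.8, 1.8]
grip_width: 0.0471
grasp_force: 0.0
```

Request:
step_arm(targets="1 -0.06 -0.04 0 0 0 -0.15;1 -0.12 -0.08 0 0 0 -0.3;1 -0.18 -0.12 0 0 0 -0.45;1 -0.24 -0.16 0 0 0 -0.6;1 -0.3 -0.18 0 0 0 -0.75;1 -0.367 -0.18 0 0 0 -0.9;1 -0.367 -0.18 0 0 0 -0.9")

```text
clock: 30.53
eef_pos: [0.4223, -0.0997, 0.1875]
tool_rot: [0.377, 0.926, -0.001, -0.004]
ft_force: [-1.3, -0.6, -0.4]
grip_width: 0.0854
grasp_force: 0.0
```

Request:
step_arm(targets="1 0 0 0 0 0 -0.15;1 0 0 0 0 0 -0.3;1 0 0 0 0 0 -0.45;1 0 0 0 0 0 -0.6;1 0 0 0 0 0 -0.75;1 0 0 0 0 0 -0.9;1 0 0 0 0 0 -0.9;1 0 0 0 0 0 -0.9")

```text
clock: 31.2
eef_pos: [0.4299, -0.0998, 0.1889]
tool_rot: [0.671, 0.742, -0.0, -0.0]
ft_force: [-0.8, -0.1, -0.9]
grip_width: 0.0854
grasp_force: 0.0
```

```bash
python3 - <<'E'
from h import *
im,i=snap('wrist','w14.png'); snap('top','t14.png'); o=bot.get_obs(); print(o['eef_pos'],np.degrees(2*np.arctan2(o['tool_rot'][1],o['tool_rot'][0]))-90)
for z in (.025,): print(z,*boards(im,i,z),sep='\n')
m=(im.max(2)<40)
m[235:]=0
for c in comps(m,800,5): print(plane_rect(i,c,.018),cv2.boundingRect(c))
E
```

```text
[ 0.42989975 -0.09980083  0.18898399] 5.677090445688563
0.025
(array([ 0.60334674, -0.15720625]), 84.54232788085938, 52.700294494628906, -3.82501220703125)
(array([ 0.60732599, -0.08406461]), 84.52803802490234, 52.30485916137695, -3.7767868041992188)
(array([ 0.61026215, -0.0102872 ]), 81.4588394165039, 52.13875198364258, -3.5089797973632812)
(array([ 0.42135022, -0.10175389]), 106.83952331542969, 39.46244812011719, 81.82202911376953) (222, 109, 60, 114)
```

View pics/w14.png

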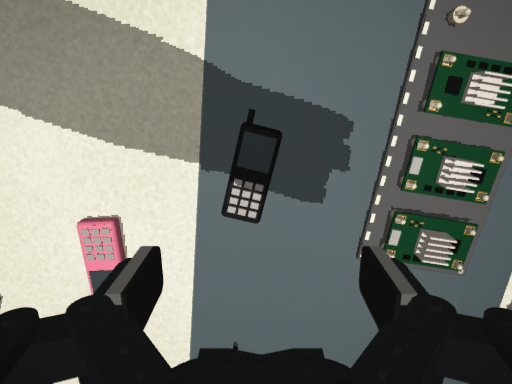

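All three boards look seated, and the handset is at (252,172), measured with a 39.5 mm width. Picking it up by its sides.

Request:
step_arm(targets="0.5 -0.019 -0.015 0 0 0 -0.15;0.5 -0.019 -0.015 -0.05 0 0 -0.309;0.5 -0.019 -0.015 -0.12 0 0 -0.309;0.5 -0.019 -0.015 -0.2 0 0 -0.309;0.5 -0.019 -0.015 -0.27 0 0 -0.309;0.5 -0.019 -0.015 -0.33 0 0 -0.309;0.5 -0.019 -0.015 -0.368 0 0 -0.309;0.5 -0.019 -0.015 -0.368 0 0 -0.309;0.5 -0.019 -0.015 -0.368 0 0 -0.309;0.5 -0.019 -0.015 -0.368 0 0 -0.309")

```text
clock: 32.13
eef_pos: [0.4215, -0.1076, 0.0062]
tool_rot: [0.757, 0.654, 0.001, 0.001]
ft_force: [0.2, -0.0, 0.6]
grip_width: 0.0642
grasp_force: 0.0
```

Request:
step_arm(targets="-1 0 0 0 0 0 0;-1 0 0 0 0 0 0;-1 0 0 0 0 0 0;-1 0 0 0 0 0 0;-1 0 0 0 0 0 0;-1 0 0 0 0 0 0;-1 0 0 0 0 0 0")

```text
clock: 32.72
eef_pos: [0.4221, -0.1078, 0.0071]
tool_rot: [0.757, 0.654, 0.001, 0.002]
ft_force: [-0.9, -0.5, 5.6]
grip_width: 0.0384
grasp_force: 60.2
```

Request:
step_arm(targets="-1 0 0 0.03 0 0 0;-1 0 0 0.08 0 0 0;-1 0 0 0.16 0 0 0;-1 0 0 0.24 0 0 0;-1 0 0 0.32 0 0 0;-1 0 0 0.4 0 0 0;-1 0 0 0.48 0 0 0;-1 0 0 0.5 0 0 0;-1 0 0 0.5 0 0 0;-1 0 0 0.5 0 0 0")

```text
clock: 33.55
eef_pos: [0.4205, -0.1074, 0.2559]
tool_rot: [0.757, 0.654, 0.001, 0.001]
ft_force: [0.1, -0.3, -2.1]
grip_width: 0.0381
grasp_force: 61.2
```

Request:
step_arm(targets="-1 0.02 0.07 0 0 0 0.1;-1 0.035 0.14 0 0 0 0.2;-1 0.05 0.21 0 0 0 0.287;-1 0.065 0.28 0 0 0 0.287;-1 0.08 0.35 0 0 0 0.287;-1 0.1 0.42 0 0 0 0.287;-1 0.12 0.5 0 0 0 0.287;-1 0.141 0.58 0 0 0 0.287;-1 0.141 0.65 0 0 0 0.287;-1 0.141 0.668 0 0 0 0.287")

```text
clock: 34.38
eef_pos: [0.4895, 0.231, 0.2517]
tool_rot: [0.677, 0.736, -0.002, -0.002]
ft_force: [-0.1, -0.5, -2.5]
grip_width: 0.0383
grasp_force: 61.1
```

Request:
step_arm(targets="-1 0 0 0 0 0 0;-1 0 0 0 0 0 0;-1 0 0 0 0 0 0;-1 0 0 0 0 0 0;-1 0 0 0 0 0 0")

```text
clock: 34.8
eef_pos: [0.4909, 0.2251, 0.2552]
tool_rot: [0.679, 0.734, -0.0, 0.0]
ft_force: [0.8, -0.5, -1.4]
grip_width: 0.0381
grasp_force: 61.1
```

```bash
python3 - <<'E'
from h import *
im,i=snap('wrist','w15.png'); snap('top','t15.png'); o=bot.get_obs(); print(o['eef_pos'],np.degrees(2*np.arctan2(o['tool_rot'][1],o['tool_rot'][0]))-90,o['grip_width'])
E
```

```text
[0.49102916 0.22549012 0.25549014] 4.43205161977302 0.038307574805020055
```

View pics/w15.png

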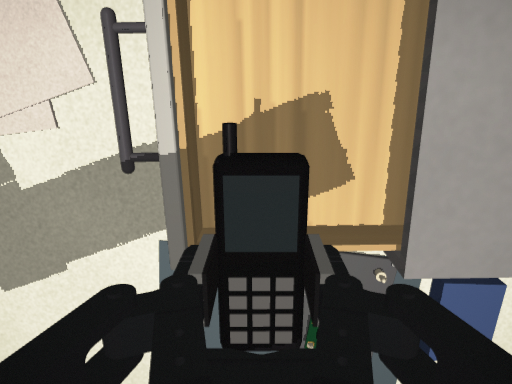

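```bash
python3 - <<'E'
from h import *
i=bot.camera_info('wrist')
for n,u,v,z in [('floor front -y corner',203,226,.085),('floor front line',189,0,.085),('floor -y at cab',403,226,.085),('front board outer top',146,0,.137),('front outer top',177,260,.137),('wall -y outer top',400,250,.128),('cab edge',435,0,.15),('cab edge',407,270,.15),('handle',127,165,.112),('handle top',108,12,.112)]: print(n,at(i,u,v,z).round(3))
E
```

```text
floor front -y corner [0.438 0.161 0.085]
floor front line [0.42  0.363 0.085]
floor -y at cab [0.638 0.176 0.085]
front board outer top [0.402 0.35  0.137]
front outer top [0.424 0.15  0.137]
wall -y outer top [0.619 0.17  0.128]
cab edge [0.595 0.362 0.15 ]
cab edge [0.617 0.163 0.15 ]
handle [0.374 0.225 0.112]
handle top [0.364 0.344 0.112]
```

The handset hangs true, and the drawer's -y inner wall is at about y=0.166. I'm placing it at (0.50,0.234).

Request:
step_arm(targets="-1 0.018 0.016 -0.05 0 0 0.02;-1 0.018 0.016 -0.11 0 0 0.02;-1 0.018 0.016 -0.17 0 0 0.02;-1 0.018 0.016 -0.23 0 0 0.02;-1 0.018 0.016 -0.28 0 0 0.02;-1 0.018 0.016 -0.31 0 0 0.02;-1 0.018 0.016 -0.327 0 0 0.02;-1 0.018 0.016 -0.327 0 0 0.02;-1 0.018 0.016 -0.327 0 0 0.02;-1 0.018 0.016 -0.327 0 0 0.02")

```text
clock: 35.73
eef_pos: [0.5005, 0.2346, 0.0925]
tool_rot: [0.673, 0.74, 0.001, 0.0]
ft_force: [0.0, -0.5, -1.1]
grip_width: 0.0381
grasp_force: 61.9
```

Request:
step_arm(targets="-1 0 0 0 0 0 0;-1 0 0 0 0 0 0;0.25 0 0 0 0 0 0;0.25 0 0 0 0 0 0;0.25 0 0 0 0 0 0;0.25 0 0 0 0 0 0;0.25 0 0 0.04 0 0 0;0.25 0 0 0.1 0 0 0;0.25 0 0 0.18 0 0 0;0.25 0 0 0.26 0 0 0")

```text
clock: 36.57
eef_pos: [0.499, 0.2342, 0.2223]
tool_rot: [0.673, 0.74, -0.001, -0.001]
ft_force: [1.1, 0.2, 0.4]
grip_width: 0.0536
grasp_force: 0.0
```

Request:
step_arm(targets="0.5 0 -0.1 0.06 0 0 0;0.5 0 -0.18 0.06 0 0 0;0.5 -0.03 -0.26 0.06 0 0 -0.05;0.5 -0.06 -0.34 0.06 0 0 -0.1;0.5 -0.1 -0.42 0.06 0 0 -0.15;0.5 -0.14 -0.5 0.06 0 0 -0.2;0.5 -0.14 -0.58 0.06 0 0 -0.25;0.5 -0.14 -0.66 0.06 0 0 -0.28;0.5 -0.14 -0.74 0.06 0 0 -0.28;0.5 -0.14 -0.82 0.06 0 0 -0.28")

```text
clock: 37.4
eef_pos: [0.4293, -0.1649, 0.2523]
tool_rot: [0.75, 0.662, 0.0, 0.001]
ft_force: [0.8, -1.2, 0.8]
grip_width: 0.0642
grasp_force: 0.0
```

Request:
step_arm(targets="0.5 0 -0.08 0 0 0 0;0.5 0 -0.16 0 0 0 0;0.5 0 -0.24 0 0 0 0;0.5 0 -0.32 0 0 0 0;0.5 0 -0.38 0 0 0 0;0.5 0 -0.38 0 0 0 0;0.5 0 -0.38 0 0 0 0;0.5 0 -0.38 0 0 0 0")

```text
clock: 38.07
eef_pos: [0.4296, -0.3525, 0.2514]
tool_rot: [0.75, 0.661, 0.0, -0.001]
ft_force: [0.0, -0.6, -0.3]
grip_width: 0.064
grasp_force: 0.0
```

```bash
python3 - <<'E'
from h import *
im,i=snap('wrist','w16.png'); t,ti=snap('top','t16.png'); o=bot.get_obs(); print(o['eef_pos'],np.degrees(2*np.arctan2(o['tool_rot'][1],o['tool_rot'][0]))-90)
m=(im.max(2)<40); m[255:]=0
for c in comps(m,600,5): print(plane_rect(i,c,.018),cv2.boundingRect(c))
b=cv2.resize(t[60:260,65:410],(690,400))[:,:,::-1]
cv2.imwrite('pics/v16.png',np.vstack([b,np.hstack([cv2.resize(im,(267,200))[:,:,::-1],np.zeros((200,423,3),np.uint8)])]))
E
```

```text
[ 0.42999799 -0.35174346  0.25188588] -7.079618526716757
(array([ 0.42719284, -0.37301843]), 107.29387664794922, 39.53672409057617, 81.99154663085938) (244, 125, 36, 92)
(array([ 0.13090147, -0.3604563 ]), 167.96607971191406, 20.606428146362305, 70.24313354492188) (0, 120, 18, 135)
```

View pics/v16.png

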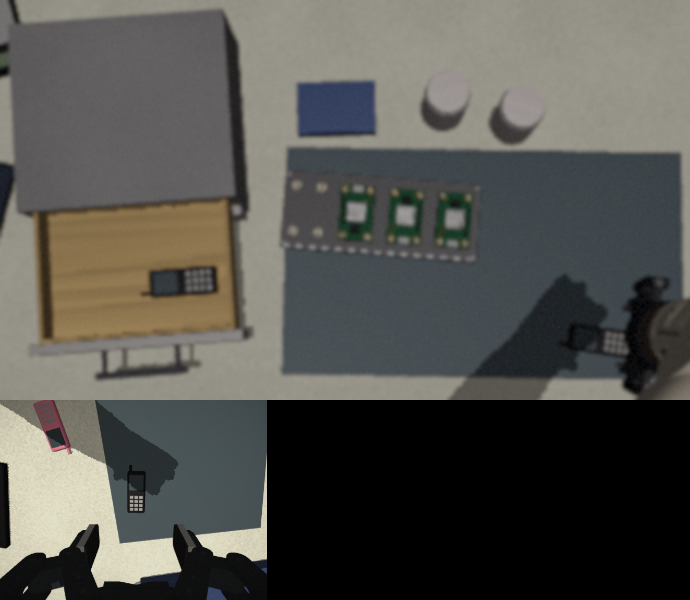

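Handset 1 lies in the drawer, all three boards are on mounts, and the second handset measures well. Moving it now.

Request:
step_arm(targets="0.5 -0.007 -0.054 -0.03 0 0 -0.02;0.5 -0.007 -0.054 -0.1 0 0 -0.02;0.5 -0.007 -0.054 -0.18 0 0 -0.02;0.5 -0.007 -0.054 -0.26 0 0 -0.02;0.5 -0.007 -0.054 -0.34 0 0 -0.02;0.5 -0.007 -0.054 -0.41 0 0 -0.02;0.5 -0.007 -0.054 -0.46 0 0 -0.02;0.5 -0.007 -0.054 -0.493 0 0 -0.02;0.5 -0.007 -0.054 -0.493 0 0 -0.02;0.5 -0.007 -0.054 -0.493 0 0 -0.02")

```text
clock: 39.0
eef_pos: [0.4264, -0.3784, 0.005]
tool_rot: [0.754, 0.656, -0.0, -0.001]
ft_force: [0.0, -1.2, 0.5]
grip_width: 0.0639
grasp_force: 0.0
```

Request:
step_arm(targets="0.5 0 0 0 0 0 0;-1 0 0 0 0 0 0;-1 0 0 0 0 0 0;-1 0 0 0 0 0 0;-1 0 0 0 0 0 0;-1 0 0 0 0 0 0;-1 0 0 0 0 0 0;-1 0 0 0 0 0 0")

```text
clock: 39.67
eef_pos: [0.4278, -0.3811, 0.0075]
tool_rot: [0.755, 0.656, 0.0, 0.002]
ft_force: [0.6, 0.2, 6.4]
grip_width: 0.0384
grasp_force: 61.0
```

Request:
step_arm(targets="-1 0 0 0.03 0 0 0;-1 0 0 0.08 0 0 0;-1 0 0 0.16 0 0 0;-1 0 0 0.24 0 0 0;-1 0 0 0.32 0 0 0;-1 0 0 0.4 0 0 0;-1 0 0 0.48 0 0 0;-1 0 0 0.5 0 0 0;-1 0 0 0.5 0 0 0")

```text
clock: 40.42
eef_pos: [0.4281, -0.3816, 0.2606]
tool_rot: [0.755, 0.656, 0.001, 0.005]
ft_force: [0.5, -0.6, -1.6]
grip_width: 0.038
grasp_force: 60.6
```

Request:
step_arm(targets="-1 0 0.07 0 0 0 0;-1 0 0.14 0 0 0 0;-1 0 0.21 0 0 0 0;-1 0 0.28 0 0 0 0;-1 0.01 0.36 0 0 0 0.03;-1 0.03 0.44 0 0 0 0.06;-1 0.04 0.52 0 0 0 0.1;-1 0.05 0.6 0 0 0 0.14;-1 0.06 0.68 0 0 0 0.15;-1 0.06 0.73 0 0 0 0.15")

```text
clock: 41.25
eef_pos: [0.4554, -0.0117, 0.253]
tool_rot: [0.714, 0.7, -0.001, -0.002]
ft_force: [0.8, -0.5, -0.4]
grip_width: 0.0381
grasp_force: 60.6
```

Request:
step_arm(targets="-1 0 0.07 0 0 0 0.05;-1 0.02 0.15 0 0 0 0.1;-1 0.03 0.23 0 0 0 0.15;-1 0.04 0.31 0 0 0 0.15;-1 0.05 0.39 0 0 0 0.15;-1 0.065 0.47 0 0 0 0.15;-1 0.065 0.55 0 0 0 0.15;-1 0.065 0.63 0 0 0 0.15;-1 0.065 0.7 0 0 0 0.15;-1 0.065 0.729 0 0 0 0.15")

```text
clock: 42.08
eef_pos: [0.4872, 0.3535, 0.2518]
tool_rot: [0.671, 0.741, -0.002, -0.001]
ft_force: [0.7, -0.5, -0.7]
grip_width: 0.038
grasp_force: 60.6
```

Request:
step_arm(targets="-1 0 0 0 0 0 0;-1 0 0 0 0 0 0;-1 0 0 0 0 0 0;-1 0 0 0 0 0 0;-1 0 0 0 0 0 0")

```text
clock: 42.5
eef_pos: [0.4891, 0.348, 0.2552]
tool_rot: [0.673, 0.739, -0.0, 0.0]
ft_force: [-0.2, -0.3, 0.6]
grip_width: 0.0384
grasp_force: 60.6
```

Request:
step_arm(targets="-1 0 0.006 -0.05 0 0 0;-1 0 0.006 -0.11 0 0 0;-1 0 0.006 -0.17 0 0 0;-1 0 0.006 -0.23 0 0 0;-1 0 0.006 -0.28 0 0 0;-1 0 0.006 -0.31 0 0 0;-1 0 0.006 -0.326 0 0 0;-1 0 0.006 -0.326 0 0 0;-1 0 0.006 -0.326 0 0 0;-1 0 0.006 -0.326 0 0 0")

```text
clock: 43.33
eef_pos: [0.4896, 0.3524, 0.0933]
tool_rot: [0.673, 0.74, 0.001, 0.0]
ft_force: [-0.3, 0.6, -1.4]
grip_width: 0.0384
grasp_force: 60.6
```

Request:
step_arm(targets="-1 0 0 0 0 0 0;-1 0 0 0 0 0 0;0.25 0 0 0 0 0 0;0.25 0 0 0 0 0 0;0.25 0 0 0 0 0 0;0.25 0 0 0 0 0 0;0.25 0 0 0.04 0 0 0;0.25 0 0 0.1 0 0 0;0.25 0 0 0.18 0 0 0;0.25 0 0 0.26 0 0 0")

```text
clock: 44.17
eef_pos: [0.4881, 0.352, 0.2226]
tool_rot: [0.673, 0.74, -0.001, -0.0]
ft_force: [0.5, 1.0, -0.3]
grip_width: 0.0531
grasp_force: 0.0
```

Request:
step_arm(targets="-1 -0.06 -0.04 0.06 0 0 0;-1 -0.14 -0.08 0.06 0 0 0;-1 -0.22 -0.13 0.06 0 0 0;-1 -0.3 -0.13 0.06 0 0 0;-1 -0.38 -0.13 0.06 0 0 0;-1 -0.38 -0.13 0.06 0 0 0;-1 -0.38 -0.13 0.06 0 0 0;-1 -0.38 -0.13 0.06 0 0 0")

```text
clock: 44.83
eef_pos: [0.2992, 0.288, 0.2529]
tool_rot: [0.672, 0.74, 0.001, 0.0]
ft_force: [0.7, 0.2, 0.4]
grip_width: -0.0001
grasp_force: 0.0
```

```bash
python3 - <<'E'
from h import *
im,i=snap('wrist','w17.png'); t,ti=snap('top','t17.png'); o=bot.get_obs(); print(o['eef_pos'],o['joint_pos'])
b=cv2.resize(t[60:260,65:410],(690,400))[:,:,::-1]
cv2.imwrite('pics/v17.png',np.vstack([b,np.hstack([cv2.resize(im,(267,200))[:,:,::-1],np.zeros((200,423,3),np.uint8)])]))
E
```

```text
[0.30011702 0.28805594 0.25239385] [ 7.65099035e-01  6.37157405e-02 -1.51328771e-01  1.35454976e+00
 -2.79612750e-04  2.24144991e+00]
```

View pics/v17.png

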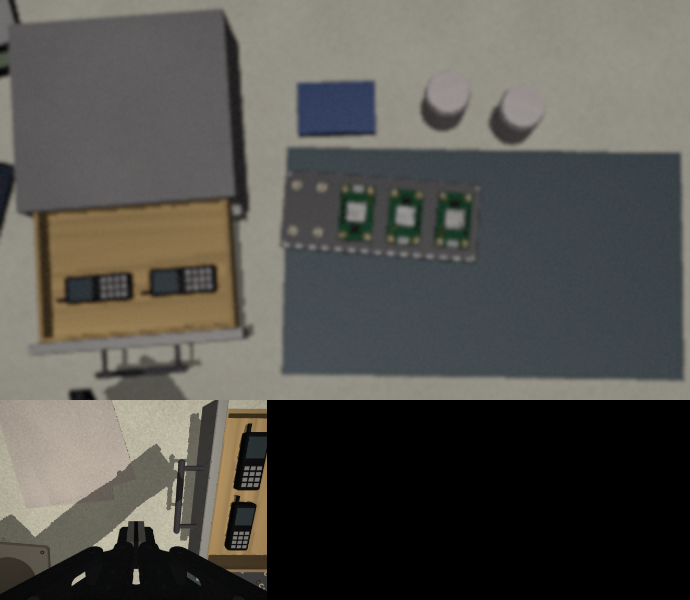

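Both handsets are in the drawer and the mat is clear. I'm lowering in front of the handle and pushing.

Request:
step_arm(targets="-1 0 0 -0.08 0 0 0;-1 0 0 -0.16 0 0 0;-1 0 0 -0.24 0 0 0;-1 0 0 -0.308 0 0 0;-1 0 0 -0.308 0 0 0;-1 0.03 0.002 -0.308 0 0 0;-1 0.06 0.004 -0.308 0 0 0;-1 0.08 0.006 -0.308 0 0 0;-1 0.1 0.008 -0.308 0 0 0")

```text
clock: 45.68
eef_pos: [0.3512, 0.2923, 0.0995]
tool_rot: [0.673, 0.739, 0.001, 0.0]
ft_force: [-0.9, -0.7, 0.2]
grip_width: 0.0002
grasp_force: 0.0
```

Request:
step_arm(targets="-1 0.02 0.002 0 0 0 0;-1 0.04 0.004 0 0 0 0;-1 0.06 0.006 0 0 0 0;-1 0.08 0.008 0 0 0 0;-1 0.1 0.01 0 0 0 0;-1 0.12 0.012 0 0 0 0;-1 0.14 0.014 0 0 0 0;-1 0.16 0.016 0 0 0 0;-1 0.18 0.018 0 0 0 0;-1 0.2 0.02 0 0 0 0")

```text
clock: 46.52
eef_pos: [0.4498, 0.3014, 0.098]
tool_rot: [0.673, 0.74, -0.0, 0.0]
ft_force: [-1.0, -0.5, 0.3]
grip_width: -0.0003
grasp_force: 0.8
```

Request:
step_arm(targets="-1 0.02 0.002 0 0 0 0;-1 0.04 0.004 0 0 0 0;-1 0.06 0.006 0 0 0 0;-1 0.08 0.008 0 0 0 0;-1 0.09 0.009 0 0 0 0;-1 0.1 0.01 0 0 0 0;-1 0.11 0.011 0 0 0 0;-1 0.11 0.011 0 0 0 0")

```text
clock: 47.18
eef_pos: [0.505, 0.3072, 0.0982]
tool_rot: [0.673, 0.74, 0.0, 0.0]
ft_force: [-0.7, -1.0, 0.5]
grip_width: 0.0003
grasp_force: 0.0
```

```bash
python3 - <<'E'
from h import *
im,i=snap('wrist','w18.png')
E
```

```text
(no output)
```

View pics/w18.png

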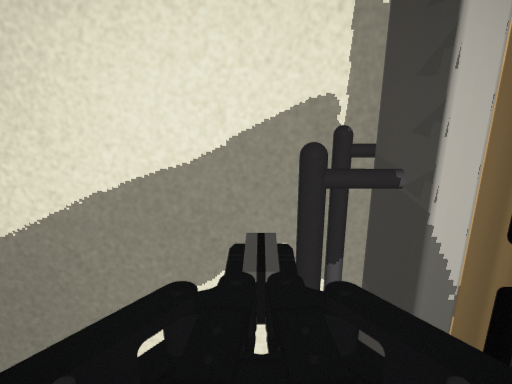

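That makes 16 pictures viewed, two over the 14 allowed, so I'll view no more and finish on force and number readings. The picture shows the fingers behind the handle and the drawer nearly shut. I'll keep pushing in small steps until the force rises.

Request:
step_arm(targets="-1 0.01 0.001 0 0 0 0;-1 0.02 0.002 0 0 0 0;-1 0.02 0.002 0 0 0 0")

```text
clock: 47.48
eef_pos: [0.5149, 0.3082, 0.0983]
tool_rot: [0.673, 0.74, 0.001, 0.0]
ft_force: [0.5, 0.2, 0.5]
grip_width: 0.0005
grasp_force: 0.0
```

Request:
step_arm(targets="-1 0.008 0.001 0 0 0 0;-1 0.014 0.001 0 0 0 0;-1 0.014 0.001 0 0 0 0")

```text
clock: 47.73
eef_pos: [0.5218, 0.3087, 0.0983]
tool_rot: [0.673, 0.74, 0.0, 0.0]
ft_force: [-0.0, 0.2, 0.1]
grip_width: -0.0003
grasp_force: 0.0
```

Request:
step_arm(targets="-1 0.006 0.001 0 0 0 0;-1 0.01 0.001 0 0 0 0;-1 0.01 0.001 0 0 0 0")

```text
clock: 47.98
eef_pos: [0.5265, 0.3091, 0.0982]
tool_rot: [0.673, 0.74, 0.0, 0.0]
ft_force: [-1.2, -0.5, -0.0]
grip_width: 0.0001
grasp_force: 0.0
```

Request:
step_arm(targets="-1 0.008 0.001 0 0 0 0;-1 0.016 0.001 0 0 0 0;-1 0.016 0.001 0 0 0 0")

```text
clock: 48.23
eef_pos: [0.5326, 0.3095, 0.098]
tool_rot: [0.673, 0.74, -0.001, -0.001]
ft_force: [-5.9, -0.5, 3.1]
grip_width: 0.0002
grasp_force: 2.8
```

Request:
step_arm(targets="-1 0.006 0.001 0 0 0 0;-1 0.01 0.001 0 0 0 0;-1 0.01 0.001 0 0 0 0")

```text
clock: 48.48
eef_pos: [0.5328, 0.3095, 0.0979]
tool_rot: [0.672, 0.74, -0.005, -0.004]
ft_force: [-16.4, -1.0, 9.9]
grip_width: -0.0002
grasp_force: 8.7
```

```bash
python3 - <<'E'
from h import *
im,i=snap('wrist','w19.png'); t,ti=snap('top','t19.png'); g=cv2.cvtColor(im,cv2.COLOR_RGB2GRAY)
for v in (60,120): print(v,[(u,g[v,u]) for u in range(300,512,8)])
# expected picture columns: handle bar, front-board outer top, cabinet front top, for the drawer shut
for n,p in [('cab',(.605,.30,.15)),('cab',(.595,.36,.15))]: print(n,proj(i,p))
gt=cv2.cvtColor(t,cv2.COLOR_RGB2GRAY); print('top col 100',gt[150:255:2,100].tolist())
b=cv2.cvtColor(cv2.imread('pics/t17.png'),cv2.COLOR_BGR2GRAY); print('before ',b[150:255:2,100].tolist())
E
```

```text
60 [(300, np.uint8(217)), (308, np.uint8(224)), (316, np.uint8(221)), (324, np.uint8(220)), (332, np.uint8(220)), (340, np.uint8(222)), (348, np.uint8(122)), (356, np.uint8(69)), (364, np.uint8(69)), (372, np.uint8(70)), (380, np.uint8(87)), (388, np.uint8(68)), (396, np.uint8(67)), (404, np.uint8(68)), (412, np.uint8(67)), (420, np.uint8(68)), (428, np.uint8(68)), (436, np.uint8(68)), (444, np.uint8(67)), (452, np.uint8(150)), (460, np.uint8(168)), (468, np.uint8(166)), (476, np.uint8(166)), (484, np.uint8(164)), (492, np.uint8(164)), (500, np.uint8(89)), (508, np.uint8(47))]
120 [(300, np.uint8(130)), (308, np.uint8(127)), (316, np.uint8(127)), (324, np.uint8(130)), (332, np.uint8(123)), (340, np.uint8(125)), (348, np.uint8(67)), (356, np.uint8(67)), (364, np.uint8(66)), (372, np.uint8(71)), (380, np.uint8(65)), (388, np.uint8(67)), (396, np.uint8(66)), (404, np.uint8(71)), (412, np.uint8(70)), (420, np.uint8(70)), (428, np.uint8(70)), (436, np.uint8(69)), (444, np.uint8(162)), (452, np.uint8(173)), (460, np.uint8(173)), (468, np.uint8(171)), (476, np.uint8(170)), (484, np.uint8(162)), (492, np.uint8(52)), (500, np.uint8(48)), (508, np.uint8(48))]
cab (np.float64(473.656595231913), np.float64(370.23341742420655))
cab (np.float64(498.2514293843509), np.float64(194.98600557819339))
top col 100 [41, 50, 50, 54, 46, 26, 20, 17, 7, 32, 54, 52, 48, 51, 45, 54, 82, 76, 65, 73, 83, 91, 101, 105, 109, 112, 112, 118, 117, 119, 121, 120, 118, 122, 120, 122, 119, 122, 122, 121, 120, 120, 121, 123, 119, 122, 122, 120, 120, 121, 122, 121, 120]
before  [91, 92, 91, 92, 91, 90, 89, 64, 85, 115, 106, 108, 112, 111, 108, 111, 113, 114, 111, 111, 115, 115, 116, 111, 60, 43, 51, 47, 48, 50, 31, 84, 114, 114, 117, 119, 123, 125, 124, 103, 101, 123, 123, 124, 144, 142, 140, 143, 142, 143, 143, 143, 117]
```

Firm stop at 16 N, and no wood shows between front board and cabinet. Backing off and doing a numeric final check.

Request:
step_arm(targets="-1 -0.03 -0.003 0 0 0 0;-1 -0.1 -0.01 0 0 0 0;-1 -0.16 -0.016 0 0 0 0;-1 -0.2 -0.1 0.08 0 0 0;-1 -0.2 -0.18 0.16 0 0 0;-1 -0.2 -0.26 0.24 0 0 0;-1 -0.2 -0.34 0.3 0 0 0;-1 -0.2 -0.42 0.3 0 0 0;-1 -0.2 -0.5 0.3 0 0 0;-1 -0.2 -0.56 0.3 0 0 0")

```text
clock: 49.42
eef_pos: [0.4404, 0.0616, 0.246]
tool_rot: [0.672, 0.74, 0.002, 0.002]
ft_force: [1.5, 0.6, -0.7]
grip_width: -0.0002
grasp_force: 0.0
```

Request:
step_arm(targets="-1 0.1 -0.05 0 0 0 -0.15;-1 0.1 -0.12 0 0 0 -0.3;-1 0.1 -0.16 0 0 0 -0.45;-1 0.1 -0.2 0 0 0 -0.6;-1 0.1 -0.24 0 0 0 -0.75;-1 0.1 -0.24 0 0 0 -0.75;-1 0.1 -0.24 0 0 0 -0.75;-1 0.1 -0.24 0 0 0 -0.75;-1 0.1 -0.24 0 0 0 -0.75")

```text
clock: 50.17
eef_pos: [0.4892, -0.0563, 0.2437]
tool_rot: [0.858, 0.514, 0.0, 0.0]
ft_force: [0.2, 0.3, 0.1]
grip_width: -0.0
grasp_force: 0.0
```

```bash
python3 - <<'E'
from h import *
im,i=snap('wrist','w20.png'); t,ti=snap('top','t20.png'); o=bot.get_obs(); print(o['clock'],o['eef_pos'])
for r in boards(im,i,.025): print(r)
def wood(f):
    g=rgb(f).astype(int)[140:260,70:195]; m=(g[:,:,0]-g[:,:,2]>35); return m.sum()
print('wood',wood('t17.png'),wood('t20.png'))
g=cv2.cvtColor(rgb('t20.png'),cv2.COLOR_RGB2GRAY); print(g[140:200:2,100].tolist()); print(g[140:200:2,160].tolist())
E
```

```text
50.2667 [ 0.48912763 -0.05608082  0.24364136]
(array([ 0.60382019, -0.15728902]), 84.32144927978516, 52.61833190917969, -3.750152587890625)
(array([ 0.60726233, -0.08359495]), 84.28506469726562, 52.71030807495117, -3.6518783569335938)
(array([ 0.6122688 , -0.01042292]), 84.17046356201172, 52.45801544189453, -3.4529800415039062)
wood 5144 0
[85, 87, 83, 84, 89, 83, 84, 84, 84, 84, 85, 82, 76, 113, 110, 73, 41, 44, 92, 134, 133, 136, 131, 132, 135, 131, 134, 134, 135, 134]
[86, 87, 87, 85, 83, 83, 84, 87, 88, 82, 75, 115, 114, 62, 39, 44, 97, 134, 135, 129, 115, 69, 101, 137, 137, 136, 136, 136, 136, 135]
```

```bash
python3 -c "
from workcell import bot; print(bot.job_done())"
```

```text
the job is handed in; nothing more can be done
None
```

The job is handed in and no verdict came back: by my measurements all three boards are clicked in and level on mounts 1–3, and both handsets are in the upper drawer, which is shut against its stop; I viewed 16 pictures, two over the limit of 14.

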